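# Load and close the degreasing cage

### The arm

A 6-joint arm with a two-finger parallel gripper is mounted at the origin on the work surface; the furniture and walls round the work are solid. World frame = base frame: x ahead of the robot, y to its left, z up, the work surface at z = 0. Lengths are in m, angles in rad, forces in N, time in s.
With the tool pointing down it reaches from about 0.325 to 0.9 m from the base axis. Payload 6.1 kg.
Tool frame: the origin (TCP) lies midway between the tips of the shut fingers; the grasp point (between the pads) lies 19 mm behind it; z points along the fingers, x is the direction in which the jaws open and shut, and the axes are right-handed (so a half turn about z gives the same grasp; the last joint's range is limited). The gripper opens to 85 mm and grips with 20 to 120 N. Pads are 22 mm wide; open, the fingers measure 114 mm over their backs; the gripper's body (76 mm by 85 mm) begins 54 mm behind the grasp point. The pads swing forward as they close: fully open they stand 13 mm farther back than shut.
Start: joints at [1.063, 0.22, 1.526, -0, 1.395, -0.126], TCP at [0.233, 0.58, 0.231] pointing down, gripper open.
Joint ranges: [-2.98, 2.98], [-0.91, 2.08], [0.09, 2.57], [-1.24, 4.39], [0.2, 2.65], [-2.68, 2.68]. Speed limits (rad/s): [2.57, 2.57, 3.01, 3.14, 3.14, 3.14].

### API

Orientations are given as a unit quaternion [w, x, y, z].
In Python, from station import manip gives the robot as it stands.
- The arm moves only by the tool play_rows, never from a script. Its arguments are lists of equal length, an entry for each row: "linear": the shift along the tool's x, y, z in m, a list of three; "yaw": the turn about the tool's z in rad; "hand": the opening, from -1 (shut) to 1 (fully open). A call has 1 to 10 rows; each row is the pose to reach, as a shift and turn from the pose commanded when the call began, along the tool's axes at that moment; what a row does not reach only later rows make up. A row lasts 1/12 s, in which the tool goes at most 41.7 mm and 7.16 degrees, less where a joint would pass 70% of its speed; a pose out of reach is approached as far as the arm can. A call with a gripper value outside its range is refused whole. The fingers move at their own pace and stop on an object; "newtons" is the grip in N (left out, the last holds). Time passes only in rows, so rows that repeat a pose let the fingers close. It gives the time, the measured TCP pose, the force and the opening at its end, in the units of the state.
- manip.sense(): the state, without advancing time (a new reading comes with each control period).
- manip.get_image(name): name is "side" or "top" or "wrist"; returns a dict with "image" (480x640x3 uint8, blue, green, red), "intrinsics" (3x3 intrinsics, pixels), "dist" ([k1, k2, p1, p2, k3] as OpenCV has them; the pictures are not rectified), "xyz" and "rotation" of the camera in the world; the wrist camera has in their place "hand_eye" (4x4, takes a point from camera to tool coordinates, whose origin is the TCP and whose axes are the tool frame's). Camera axes: x right, y down, z forward; pixel columns grow to the right and rows downward; lengths in m; the calibration is good to about 2 mm. A picture is of the moment at which its call begins: read the wrist's pose just before it. There is no depth.
- manip.job_done(): hands the job in, once; it reports no verdict.
The state is a dict: "t": time; "q": joint angles; "joint_vel": joint speeds; "effort": joint torques, N m; "position": TCP position; "tcp_rot": TCP orientation; "wrist_force": force on the tool from outside, world axes, zero at the start; "moment": the same for the moment, N m; "width": finger opening in m.
Only numpy, scipy, OpenCV 4.12 (cv2) and the standard library are available. Lean on these libraries where they do the work, as an engineer would, in place of code of your own. Each camera call takes 0.05 s, during which the arm holds its last target. There are 200 camera calls.

### The job

Get the oily steel bars ready for the degreasing tank: lay every bar flat on the floor of the wire cage, and hang the cage's loose gate on its two hinge pins, swung shut across the front. Then put on the lid - its back lip goes in at a tilt under the ledge at the back of the cage, and the front swings down over the top of the gate until the lid lies flat all round - and fold the hold-down lever, swung up out of the way beforehand, fully down over the lid's ear. Do not knock over the degreaser bottle.

Things in the scene. Friction and masses are not known exactly. Their poses are not given: they have to be found in the camera images.
- cage: Steel wire cage, fixed, open at the front and top. Origin: centre of its underside, on the bench; +x from the open front to the back, +y towards the hinge pins, z up. Places called cage (x, y, z) are in this frame, mm. Side walls y 122 to 126 on both sides, back wall x 80 to 84, front posts end at x -84; top edge of all walls z 94.
- cage_floor (a point): Middle of the cage's floor, cage (0, 0, 14), axes as the cage. Clear floor x -76 to 80, y -122 to 122. Two rods on it, 5 high and 4 wide, along x at y -33 and 33, part three lanes, one for each bar (lane middles y -66, 0, 66; bars lie along x).
- pin_low (a point): Lower hinge pin on the cage: where the pin leaves its bracket, cage (-92, 138, 24), axes as the cage. Pin 9 dia, points up, 13 high with a tapered tip (straight for 8). Bracket 6 thick below this point, x -105 to -79, y 124 to 153.
- pin_up (a point): Upper hinge pin, the same shape, exactly above the lower one, cage (-92, 138, 74). Its bracket (underside z 68) stands in the way of the lower knuckle from above: bring the gate in from the front with the knuckles 14 to 30 mm above their seats, then lower it.
- gate_home (a point): Where the gate's origin is when hung and shut: cage (-92, 0, 8), gate axes along the cage's. A sill, top z 7, then bears the gate's free (-y) half.
- ledge (a point): Middle of the front lower edge of the ledge over the cage's back wall, cage (64, 0, 108). The ledge runs from x 64 to 92, y -100 to 100, 4 thick; a plate at x 84 closes the gap behind it. The lid's lip goes under it, towards +x.
- lid_home (a point): Where the lid's origin is when seated: cage (0, 0, 94), lid axes along the cage's.
- gate: Gate: steel wire panel 240 wide, 83 high, 12 thick, 0.35 kg, loose; starts upright in the middle slot of the rack. Origin: middle of its lower edge; z up, y along its width towards the edge with the knuckles, x through its thickness (to the inside of the cage when hung). Flat faces; grip it across the 12 mm at the top edge (z 83).
- knuckle_low (a point): Lower knuckle of the gate: centre of its lower face, gate (0, 138, 16). Tube 20 outside, 12 bore, 12 high. Hung home, this point is at pin_low.
- knuckle_up (a point): Upper knuckle, the same, gate (0, 138, 66). Hung home, this point is at pin_up.
- lid: Lid: wire panel 4 thick, x -110 to 60, y -128 to 128, 0.4 kg, loose; lies on its ribs, handle up, on a plywood board 30 thick, origin 44 above the bench. Origin: in the panel's underside; z up, +x towards the back lip. It can only go on tilted: front up 10 to 20 degrees, lip slid under the ledge, front swung down.
- lid_ear (a point): Ear of the lid that the lever folds over: middle of its upper face, lid (-15, -140, 4); it sticks out from x -30 to 0, to y -152. Ribs below the lid, 3 thick, 14 deep: one at x -75 to -72 that drops just behind the gate, a skirt at x -110 to -107 that comes in front of it (both y -110 to 110), and two side ribs (outer face y -117 and 117, x -68 to 52) that drop inside the side walls.
- lid_handle (a point): Middle of the lid's handle, lid (-27, 0, 36): a bar 14 wide (x), 16 high, 72 clear length along y between two legs, 24 clear below it.
- lid_lip (a point): Middle of the back edge of the lid's lip, lid (78, 0, 2). The lip is 4 thick, level with the panel, lid x 60 to 78, y -90 to 90.
- lever (a joint): Hold-down lever on the cage's -y side, rad: 0 folded down flat, pointing to the cage's front; 1.5 upright; at most 1.7. A stiff pivot keeps it where it is left (about 1 N at the grip turns it). Shut, it passes 1.5 above the ear of a seated lid, so it must stand open while the lid goes on. Folded down or nearly so at the start.
- lever_pivot (a point): Pivot of the lever, cage (50, -143, 104.5); it turns about the cage's y axis.
- lever_grip (a point): Grip of the lever: black rubber pad 12 thick along the cage's y, 14 high, from 105 to 155 mm along the lever, with free space on both sides. This point is in the rubber, 135 from the pivot along the lever and 29 outboard of it: cage (-85, -172, 104.5) when shut.
- bar_1: Steel bar 36 (x) x 100 (y) x 28 (z) mm, 0.6 kg, lying flat on the bench. Origin: centre of its underside. May be absent.
- bar_2: Steel bar like bar_1. May be absent.
- bar_3: Steel bar like bar_1. May be absent.
- rack: Grey slotted rack, fixed: base 100 x 140, 8 thick, two combs at y -55 and 55, teeth to z 44. The gate stands in the middle slot (15 wide, along the rack's y), its lower edge at z 8. Origin: centre of its underside.
- panel_holder: Black work positioner of the bench, never moves, to be kept clear of; world mm: base 22 high, x 290 to 490, y -172 to 27; post 235 high at x 389, y -73; its arm and the steel panel it holds are 190 to 420 above the bench over x 400 to 670, y -75 to 230. Carry things past it in front: tool within 380 of the robot's axis, 400 high (the gate 500).
- degreaser_bottle: White spray bottle with a red trigger head, 207 tall, about 80 wide, standing on the bench. Origin: its underside. To be left standing.

How it is judged:
On the way, in this order (a step that is already met when the one before it is completed fails the run):
1. every bar lies in the cage and the gate hangs on both pins, shut (x of bar_1 in the frame of cage between -0.036 and 0.036 m and y of bar_1 in the frame of cage between -0.11 and 0.11 m and z of bar_1 in the frame of cage between 0.009 and 0.026 m and angle between each of bar_1, bar_2, bar_3's own z axis and vertical below 0.25 rad and x of bar_2 in the frame of cage between -0.036 and 0.036 m and y of bar_2 in the frame of cage between -0.11 and 0.11 m and z of bar_2 in the frame of cage between 0.009 and 0.026 m and x of bar_3 in the frame of cage between -0.036 and 0.036 m and y of bar_3 in the frame of cage between -0.11 and 0.11 m and z of bar_3 in the frame of cage between 0.009 and 0.026 m and horizontal distance between knuckle_low and pin_low below 0.005 m and z of knuckle_low in the frame of pin_low between -0.004 and 0.005 m and horizontal distance between knuckle_up and pin_up below 0.005 m and z of knuckle_up in the frame of pin_up between -0.004 and 0.005 m and angle between the y axis of gate and the y axis of cage, either way round below 0.08 rad), for 0.2 s.
2. the lid lies flat on the cage with its lip under the ledge (z of lid in the frame of cage between 0.09 and 0.098 m and y of lid in the frame of cage between -0.01 and 0.01 m and x of lid_lip in the frame of cage above 0.069 m and z of lid_lip in the frame of cage below 0.104 m and angle between the z axis of lid and the z axis of cage, either way round below 0.04 rad), for 0.2 s.
3. the lever is folded down over the lid's ear (value of joint lever below 0.08 rad), for 0.2 s.
At the end, for the whole second after the job is handed in: Bars lie on the cage floor inside the walls (within 12 mm, 0.25 rad); both knuckles within 5 mm of home on their pins, gate shut to 0.08 rad; lid on the wall tops within 4 mm, central to 10 mm, flat to 0.04 rad, lip 5 mm or more under the ledge; lever below 0.08 rad; all at rest (all of step 1 and all of step 2 and value of joint lever below 0.08 rad and linear speed of each of bar_1, bar_2, bar_3, gate, lid below 0.02 m/s); the robot touches nothing.
It fails at once if the degreaser bottle is knocked over (angle between degreaser_bottle's own z axis and vertical above 0.5 rad).
Of bar_1, bar_2, bar_3 only 2 to 3 are there at a start; the rules pass over those that are not, and their reading is None.
At some moment in a run one of bar_1, bar_2, bar_3 may be knocked a few centimetres aside while the robot is not near it.
It also fails if it takes over 210 s, if anything falls off the work surface, if the arm or the gripper's body presses on something with over 40 N, if the wrist force passes 120 N, or if a joint passes its speed limit or range.

## Working session

There is one attempt and no reset: what is moved stays moved. The work goes in short steps, Python scripts to look and compute and a tool call to move; the robot and the scene stay as the last step left them, time stands still between calls to the robot, and variables do not carry over. Pictures are saved under pics/ and viewed, about 12 in all and at most 16, crops included, and the job is handed in when it is done.

Besides the shell and the picture viewer there is one more tool, called after "Emit:" as name(argument=value, ...), one argument or row to a line, values as JSON. play_rows: Moves the arm, as the interface text tells. Its arguments: {"type":"object","properties":{"linear":{"type":"array"},"yaw":{"type":"array"},"hand":{"type":"array"},"newtons":{"type":"number"}},"required":["linear","yaw","hand"]}

```bash
ls; mkdir -p pics; cat > h.py <<'E'
import numpy as np, cv2, json
from station import manip
from scipy.spatial.transform import Rotation as R
def rot(q): return R.from_quat([q[1],q[2],q[3],q[0]]).as_matrix()
def grab(name,save=None):
    s=manip.sense(); d=manip.get_image(name); K=np.array(d["intrinsics"]); D=np.array(d["dist"],float)
    if name=="wrist":
        T=np.eye(4);T[:3,:3]=rot(s["tcp_rot"]);T[:3,3]=s["position"];T=T@np.array(d["hand_eye"])
        Rc,tc=T[:3,:3],T[:3,3]
    else:
        r=np.array(d["rotation"],float); Rc=r if r.shape==(3,3) else rot(r); tc=np.array(d["xyz"])
    im=np.asarray(d["image"])
    if save:
        cv2.imwrite(f"pics/{save}.png",im); np.savez(f"pics/{save}.npz",K=K,D=D,Rc=Rc,tc=tc)
    return im,(K,D,Rc,tc)
def load(save):
    z=np.load(f"pics/{save}.npz"); return cv2.imread(f"pics/{save}.png"),(z['K'],z['D'],z['Rc'],z['tc'])
def ray(c,px):
    K,D,Rc,tc=c
    u=cv2.undistortPoints(np.array(px,float).reshape(-1,1,2),K,D).reshape(-1,2)
    return tc,np.c_[u,np.ones(len(u))]@Rc.T
def onz(c,px,z):
    o,d=ray(c,px); return o+d*((z-o[2])/d[:,2])[:,None]
def proj(c,P):
    K,D,Rc,tc=c
    return cv2.projectPoints((np.array(P,float).reshape(-1,3)-tc)@Rc,np.zeros(3),np.zeros(3),K,D)[0].reshape(-1,2)
def tri(c1,p1,c2,p2):
    o1,d1=ray(c1,p1);o2,d2=ray(c2,p2);d1=d1[0]/np.linalg.norm(d1[0]);d2=d2[0]/np.linalg.norm(d2[0])
    A=np.c_[d1,-d2];k=np.linalg.lstsq(A,o2-o1,rcond=None)[0]
    a,b=o1+k[0]*d1,o2+k[1]*d2;return (a+b)/2,np.linalg.norm(a-b)
def yaw(s=None):
    s=s or manip.sense(); M=rot(s["tcp_rot"]); return np.arctan2(M[1,0],M[0,0])  # world angle of tool x
def to(seq):
    """seq of (x,y,z,jaw angle deg): prints shift in tool axes and yaw about tool z for each successive call"""
    s=manip.sense(); M=rot(s["tcp_rot"]); p=np.array(s["position"]); a=yaw(s)
    for x,y,z,j in seq:
        Rm=np.c_[[np.cos(a),np.sin(a),0],[np.sin(a),-np.cos(a),0],[0,0,-1]]
        d=Rm.T@(np.array([x,y,z])-p)
        da=(np.radians(j)-a+np.pi/2)%np.pi-np.pi/2   # half turn = same grasp
        if abs(j)>900: da=0
        print("lin",np.round(d,4),"yaw",round(-da,3),"rows",int(np.ceil(max(np.linalg.norm(d)/.0417,abs(da)/.125))))
        p=np.array([x,y,z]);a=a+da
E
python3 - <<'E'
from h import *
for n in("top","side","wrist"):
    im,c=grab(n,n+"0"); print(n,np.round(c[0],1).tolist(),np.round(c[3],3),np.round(c[2],3).tolist())
s=manip.sense();print(s["t"],np.round(rot(s["tcp_rot"]),3).tolist(),s["width"],s["wrist_force"])
E
```

```text
pics
top [[527.5, 0.0, 313.7], [0.0, 527.5, 240.8], [0.0, 0.0, 1.0]] [ 0.217 -0.021  1.467] [[-0.012, -0.981, 0.193], [-1.0, 0.015, 0.016], [-0.018, -0.192, -0.981]]
side [[601.9, 0.0, 313.6], [0.0, 601.9, 240.0], [0.0, 0.0, 1.0]] [ 0.546 -1.331  1.694] [[0.999, 0.018, -0.031], [0.033, -0.777, 0.628], [-0.013, -0.629, -0.777]]
wrist [[399.7, 0.0, 322.1], [0.0, 399.7, 238.8], [0.0, 0.0, 1.0]] [0.155 0.612 0.373] [[0.373, 0.878, 0.302], [0.928, -0.352, -0.123], [-0.002, 0.326, -0.945]]
0.15 [[0.373, 0.928, -0.001], [0.928, -0.373, -0.001], [-0.002, -0.0, -1.0]] 0.08502579087156556 [ 0.00434408 -0.81529937  0.37696418]
```

View pics/top0.png

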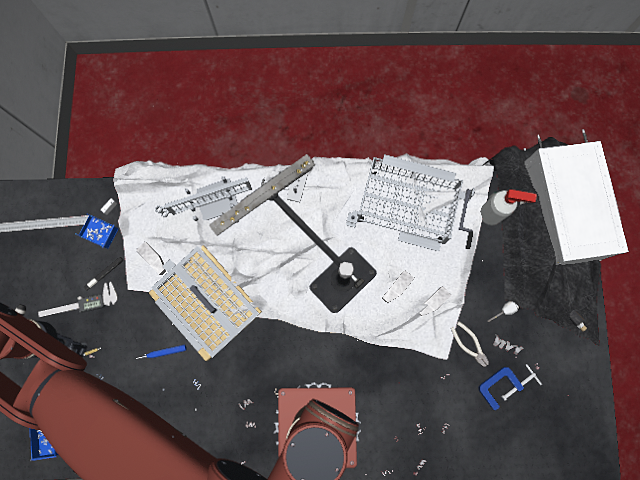

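View pics/side0.png

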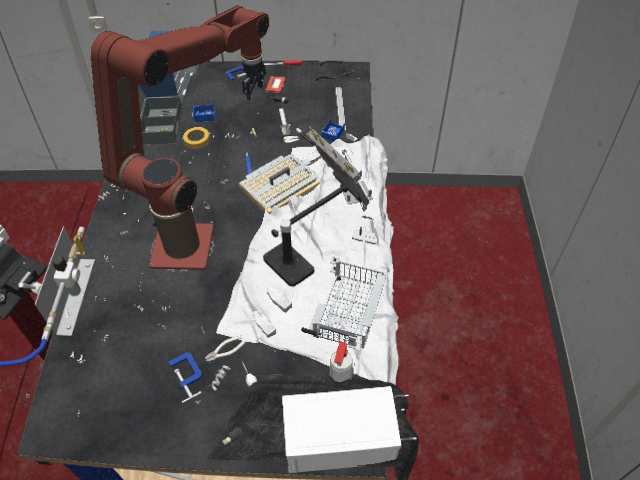

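```bash
python3 - <<'E'
from h import *
im,c=load("top0"); s,cs=load("side0")
a=cv2.resize(im[140:320,340:500],None,fx=2.5,fy=2.5,interpolation=cv2.INTER_CUBIC)
b=cv2.resize(im[150:330,130:290],None,fx=2.5,fy=2.5,interpolation=cv2.INTER_CUBIC)
cv2.imwrite("pics/c1.png",np.hstack([a,b])[:600])
d=cv2.resize(s[180:370,220:400],None,fx=2.2,fy=2.2,interpolation=cv2.INTER_CUBIC)
e=cv2.resize(s[100:260,230:400],None,fx=2.3,fy=2.3,interpolation=cv2.INTER_CUBIC)
h=max(d.shape[0],e.shape[0]);o=np.zeros((h,d.shape[1]+e.shape[1],3),np.uint8);o[:d.shape[0],:d.shape[1]]=d;o[:e.shape[0],d.shape[1]:]=e
cv2.imwrite("pics/c2.png",o);print(o.shape)
print(np.round(onz(c,[(398,287),(437,300),(297,190),(148,255),(410,198),(505,205)],0.0),3))
E
```

```text
(418, 787, 3)
[[ 0.37  -0.231  0.   ]
 [ 0.333 -0.338  0.   ]
 [ 0.656  0.049  0.   ]
 [ 0.471  0.476  0.   ]
 [ 0.626 -0.277  0.   ]
 [ 0.601 -0.55   0.   ]]
```

View pics/c1.png

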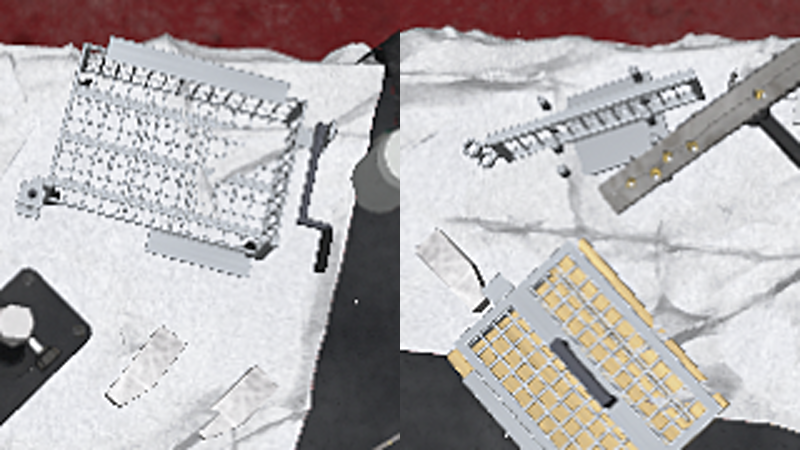

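View pics/c2.png

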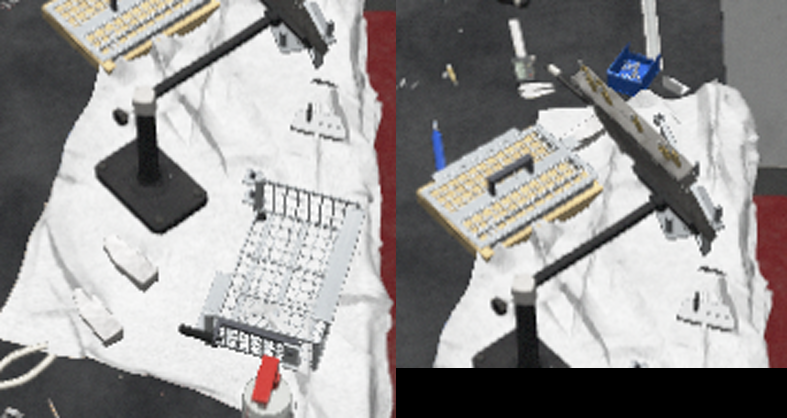

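```bash
python3 - <<'E'
from h import *
im,c=load("top0")
C1=lambda x,y:(340+x/2.5,140+y/2.5); C2=lambda x,y:(130+(x-400)/2.5,150+y/2.5)
f=lambda p,z:np.round(onz(c,[p],z)[0][:2],3)
print("pin",f(C1(32,192),.085),"ledge back L,R",f(C1(110,40),.112),f(C1(288,84),.112),"front",f(C1(107,62),.112),f(C1(290,98),.112))
print("sill",f(C1(150,235),.007),f(C1(252,260),.007),f(C1(250,277),.007))
print("lever pivot, bend, grip end",f(C1(325,128),.105),f(C1(325,225),.105),f(C1(320,270),.11))
for n,q in(("bar1",[(107,395),(160,328),(187,347),(120,408)]),("bar2",[(210,408),(252,368),(277,382),(225,440)])): print(n,[f(C1(*p),.028) for p in q])
print("bar3",f(C2(450,268),.02),"handle",f(C2(555,340),.088),f(C2(612,405),.088),"ear",f(C2(495,290),.048))
print("lid corners",f(C2(535,287),.048),f(C2(722,405),.048),"gate knuckle",f(C2(490,150),.09),"end",f(C2(703,88),.091),"rack",f(C2(605,125),.04))
print("bottle",f((497,210),.0))
to([(.40,.47,.24,999)])
E
```

```text
pin [ 0.553 -0.105] ledge back L,R [ 0.714 -0.193] [ 0.661 -0.382] front [ 0.689 -0.188] [ 0.645 -0.383]
sill [ 0.52  -0.242] [ 0.489 -0.356] [ 0.47  -0.352]
lever pivot, bend, grip end [ 0.614 -0.42 ] [ 0.507 -0.413] [ 0.458 -0.403]
bar1 [array([ 0.338, -0.184]), array([ 0.411, -0.245]), array([ 0.389, -0.274]), array([ 0.324, -0.198])]
bar2 [array([ 0.322, -0.296]), array([ 0.365, -0.344]), array([ 0.349, -0.371]), array([ 0.287, -0.31 ])]
bar3 [0.462 0.463] handle [0.371 0.324] [0.302 0.261] ear [0.432 0.402]
lid corners [0.434 0.358] [0.304 0.151] gate knuckle [0.579 0.401] end [0.644 0.169] rack [0.619 0.287]
bottle [ 0.587 -0.525]
lin [-0.0393  0.1961 -0.0096] yaw 0 rows 5
```

Emit:
play_rows(
  linear=[
    [-0.025,0.25,-0.01],
    [-0.025,0.25,-0.01],
    [-0.025,0.25,-0.01],
    [-0.025,0.25,-0.01],
    [-0.025,0.25,-0.01],
    [-0.025,0.25,-0.01],
    [-0.025,0.25,-0.01],
    [-0.025,0.25,-0.01],
  ],
  yaw=[0,0,0,0,0,0,0,0],
  hand=[0.3,0.3,0.3,0.3,0.3,0.3,0.3,0.3],
)

```text
t: 0.82
position: [0.4577, 0.4619, 0.2408]
tcp_rot: [0.0, 0.83, 0.558, -0.0]
wrist_force: [-0.3, 0.1, 0.3]
width: 0.0554
```

```bash
python3 - <<'E'
from h import *
im,c=grab("wrist","w1");s=manip.sense();print(s["t"],s["position"],s["q"],s["width"],yaw())
print(proj(c,[(.462,.463,.02)]))
E
```

```text
0.8667 [0.45603898 0.46288091 0.2406499 ] [ 6.71341075e-01  2.74228808e-01  1.44490369e+00  4.76382999e-04
  1.42366474e+00 -5.15466657e-01] 0.05589390684086757 1.1867380201820303
[[324.69351023 200.46451921]]
```

View pics/w1.png

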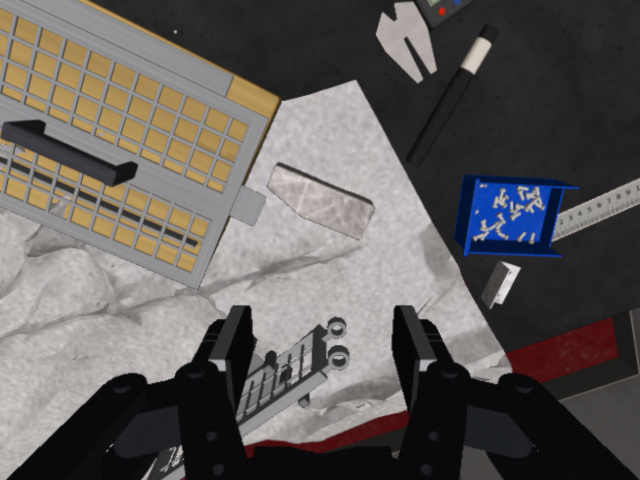

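```bash
python3 - <<'E'
from h import *
im,c=load("w1")
P=onz(c,[(278,163),(375,202),(362,240),(267,185)],.028)[:,:2];print(P.round(4),np.linalg.norm(np.diff(P,axis=0),axis=1))
print(onz(c,[(322,203)],.028), "cam",c[3], proj(c,[(.456,.463,0.02)]))
g=cv2.resize(im[140:260,240:400],None,fx=4,fy=4,interpolation=cv2.INTER_CUBIC);cv2.imwrite("pics/c3.png",g)
E
```

```text
[[0.4132 0.4382]
 [0.4788 0.5057]
 [0.5088 0.4819]
 [0.4274 0.4209]] [0.09416887 0.03823834 0.10171709]
[[0.46147219 0.46051696 0.028     ]] cam [0.38019684 0.49404889 0.38350408] [[322.26737608 194.61163691]]
```

View pics/c3.png

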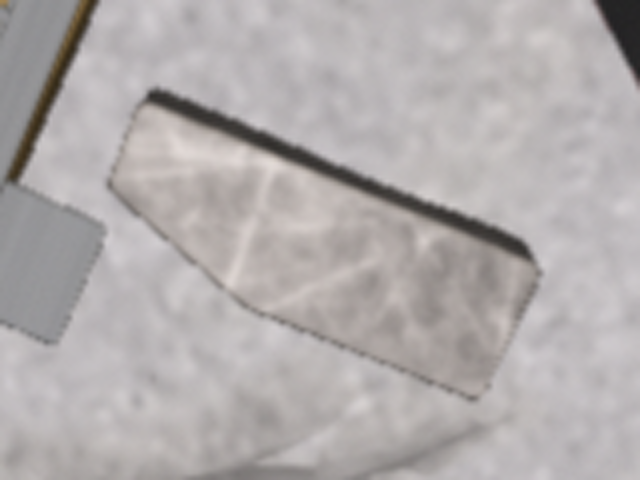

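```bash
python3 - <<'E'
from h import *
im,c=load("w1")
P=onz(c,[(275,166.3),(375,207.5),(358.8,239.5)],.028)[:,:2];print(P.round(4),np.linalg.norm(np.diff(P,axis=0),axis=1))
d=P[1]-P[0];e=P[2]-P[1];print(np.degrees(np.arctan2(d[1],d[0])),np.degrees(np.arctan2(e[1],e[0])));m=(P[0]+P[2])/2;print(m)
j=np.degrees(np.arctan2(e[1],e[0]))
j=np.degrees(np.arctan2(d[1],d[0]))-90
to([(*m,.15,j),(*m,.012,j),(*m,.25,j)])
E
```

```text
[[0.4148 0.4345]
 [0.4837 0.5039]
 [0.5072 0.4793]] [0.09778776 0.03403098]
45.23694832035537 -46.30662722736403
[0.46099018 0.45691535]
lin [-0.0037  0.0068  0.0906] yaw -1.174 rows 10
lin [0.    0.    0.138] yaw -0.0 rows 4
lin [ 0.     0.    -0.238] yaw -0.0 rows 6
```

Emit:
play_rows(
  linear=[
    [-0.004,0.007,0.08],
    [-0.004,0.007,0.08],
    [-0.004,0.007,0.08],
    [-0.004,0.007,0.08],
    [-0.004,0.007,0.08],
    [-0.004,0.007,0.08],
    [-0.004,0.007,0.08],
    [-0.004,0.007,0.08],
    [-0.004,0.007,0.08],
    [-0.004,0.007,0.08],
  ],
  yaw=[-1.174,-1.174,-1.174,-1.174,-1.174,-1.174,-1.174,-1.174,-1.174,-1.174],
  hand=[0.3,0.3,0.3,0.3,0.3,0.3,0.3,0.3,0.3,0.3],
)

```text
t: 1.7
position: [0.4584, 0.4586, 0.161]
tcp_rot: [-0.0, 0.375, 0.927, -0.0]
wrist_force: [0.3, 0.1, 0.0]
width: 0.0556
```

```bash
python3 - <<'E'
from h import *
im,c=grab("wrist","w2");s=manip.sense();print(s["position"],np.degrees(yaw()))
# dims check: bright region edges near bar; project expected corners
m=np.array([.461,.4569]);
for a in(45.2,):
    u=np.array([np.cos(np.radians(a)),np.sin(np.radians(a))]);v=np.array([-u[1],u[0]])
    Q=[(*(m+i*.05*u+k*.018*v),.028) for i,k in((-1,-1),(1,-1),(1,1),(-1,1))]
    p=proj(c,Q).astype(np.int32);o=im.copy();cv2.polylines(o,[p],True,(0,0,255),1);print(p.tolist())
cv2.imwrite("pics/w2o.png",o)
to([(*m,.004,45.2+90)])
E
```

```text
[0.45848334 0.45859268 0.16105441] 135.88124493236535
[[292, 154], [293, 287], [340, 287], [344, 154]]
lin [-0.003   0.0005  0.1571] yaw 0.012 rows 4
```

View pics/w2o.png

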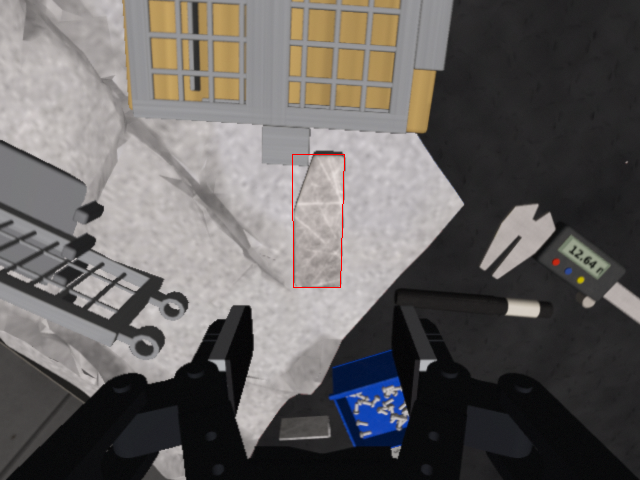

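Emit:
play_rows(
  linear=[
    [-0.003,0.001,0.157],
    [-0.003,0.001,0.157],
    [-0.003,0.001,0.157],
    [-0.003,0.001,0.157],
    [-0.003,0.001,0.157],
    [-0.003,0.001,0.157],
  ],
  yaw=[0.012,0.012,0.012,0.012,0.012,0.012],
  hand=[0.3,0.3,0.3,0.3,0.3,0.3],
)

```text
t: 2.25
position: [0.4613, 0.4561, 0.0029]
tcp_rot: [-0.001, 0.385, 0.923, -0.001]
wrist_force: [-0.3, 0.9, -0.5]
width: 0.0555
```

Emit:
play_rows(
  linear=[
    [0,0,0],
    [0,0,0],
    [0,0,0],
    [0,0,0],
    [0,0,0],
    [0,0,0],
    [0,0,-0.04],
    [0,0,-0.08],
    [0,0,-0.12],
  ],
  yaw=[0,0,0,0,0,0,0,0,0],
  hand=[-0.6,-0.6,-0.6,-0.6,-0.6,-0.6,-0.6,-0.6,-0.6],
  newtons=70,
)

```text
t: 3.0
position: [0.4617, 0.4543, 0.1231]
tcp_rot: [-0.001, 0.385, 0.923, -0.002]
wrist_force: [1.8, 0.5, -5.4]
width: 0.0345
```

```bash
python3 - <<'E'
from h import *
s=manip.sense();print(s["t"],s["position"],s["width"],s["wrist_force"],np.degrees(yaw()))
to([(.458,.455,.40,999),(.258,.256,.40,999),(.359,.063,.40,999),(.331,-.154,.40,74.5),(.50,-.18,.33,74.5)])
E
```

```text
3.0 [0.46170611 0.45428846 0.12311503] 0.034472468336554964 [ 1.80964783  0.51145498 -5.37150867] 134.68912434491685
lin [ 0.0031 -0.0021 -0.2769] yaw 0 rows 7
lin [-0.0008 -0.2821  0.    ] yaw 0 rows 7
lin [-0.2082 -0.0639  0.    ] yaw 0 rows 6
lin [-0.1346 -0.1725  0.    ] yaw 1.05 rows 9
lin [0.0201 0.1698 0.07  ] yaw -0.0 rows 5
```

Emit:
play_rows(
  linear=[
    [0.003,-0.002,-0.277],
    [0.003,-0.002,-0.277],
    [0.003,-0.002,-0.277],
    [0.003,-0.002,-0.277],
    [0.003,-0.002,-0.277],
    [0.003,-0.002,-0.277],
    [0.003,-0.002,-0.277],
    [0.003,-0.002,-0.277],
  ],
  yaw=[0,0,0,0,0,0,0,0],
  hand=[-0.6,-0.6,-0.6,-0.6,-0.6,-0.6,-0.6,-0.6],
)

```text
t: 3.67
position: [0.4612, 0.4574, 0.4098]
tcp_rot: [0.003, 0.385, 0.923, 0.005]
wrist_force: [0.5, 0.4, -3.2]
width: 0.0344
```

Emit:
play_rows(
  linear=[
    [-0.001,-0.282,0],
    [-0.001,-0.282,0],
    [-0.001,-0.282,0],
    [-0.001,-0.282,0],
    [-0.001,-0.282,0],
    [-0.001,-0.282,0],
    [-0.001,-0.282,0],
    [-0.001,-0.282,0],
  ],
  yaw=[0,0,0,0,0,0,0,0],
  hand=[-0.6,-0.6,-0.6,-0.6,-0.6,-0.6,-0.6,-0.6],
)

```text
t: 4.33
position: [0.2562, 0.2542, 0.3994]
tcp_rot: [-0.001, 0.385, 0.923, -0.002]
wrist_force: [2.0, 2.5, -5.5]
width: 0.0345
```

Emit:
play_rows(
  linear=[
    [-0.208,-0.064,0],
    [-0.208,-0.064,0],
    [-0.208,-0.064,0],
    [-0.208,-0.064,0],
    [-0.208,-0.064,0],
    [-0.208,-0.064,0],
    [-0.208,-0.064,0],
    [-0.208,-0.064,0],
  ],
  yaw=[0,0,0,0,0,0,0,0],
  hand=[-0.6,-0.6,-0.6,-0.6,-0.6,-0.6,-0.6,-0.6],
)

```text
t: 5.0
position: [0.3604, 0.0642, 0.3991]
tcp_rot: [-0.002, 0.386, 0.922, -0.001]
wrist_force: [-1.1, 0.3, -6.3]
width: 0.0341
```

Emit:
play_rows(
  linear=[
    [-0.135,-0.172,0],
    [-0.135,-0.172,0],
    [-0.135,-0.172,0],
    [-0.135,-0.172,0],
    [-0.135,-0.172,0],
    [-0.135,-0.172,0],
    [-0.135,-0.172,0],
    [-0.135,-0.172,0],
    [-0.135,-0.172,0],
    [-0.135,-0.172,0],
  ],
  yaw=[1.05,1.05,1.05,1.05,1.05,1.05,1.05,1.05,1.05,1.05],
  hand=[-0.6,-0.6,-0.6,-0.6,-0.6,-0.6,-0.6,-0.6,-0.6,-0.6],
)

```text
t: 5.83
position: [0.3337, -0.1508, 0.4003]
tcp_rot: [-0.001, 0.796, 0.606, -0.0]
wrist_force: [0.7, 0.2, -6.6]
width: 0.0347
```

```bash
python3 - <<'E'
from h import *
s=manip.sense();print(s["t"],s["position"],s["width"],s["q"],np.degrees(yaw()))
to([(.50,-.20,.33,74.5)])
E
```

```text
5.8333 [ 0.33370973 -0.15081133  0.40028479] 0.034740647649320416 [-6.41101009e-01 -4.77106942e-01  1.84791575e+00  3.62585185e-04
  1.77239393e+00 -1.94230083e+00] 74.5573655607541
lin [-0.0031  0.1734  0.0703] yaw 0.001 rows 5
```

Emit:
play_rows(
  linear=[
    [-0.003,0.174,0.03],
    [-0.003,0.174,0.03],
    [-0.003,0.174,0.03],
    [-0.003,0.174,0.03],
    [-0.003,0.174,0.03],
    [-0.003,0.174,0.03],
    [-0.003,0.174,0.03],
    [-0.003,0.174,0.03],
  ],
  yaw=[0,0,0,0,0,0,0,0],
  hand=[-0.6,-0.6,-0.6,-0.6,-0.6,-0.6,-0.6,-0.6],
)

```text
t: 6.5
position: [0.5001, -0.2003, 0.3713]
tcp_rot: [-0.0, 0.795, 0.606, -0.0]
wrist_force: [-0.5, -0.5, -5.8]
width: 0.0344
```

```bash
cat > cage.py <<'E'
from h import *
def W(o,psi,P):
    P=np.atleast_2d(P)/1000.;c,s=np.cos(psi),np.sin(psi)
    return np.c_[o[0]+c*P[:,0]-s*P[:,1],o[1]+s*P[:,0]+c*P[:,1],P[:,2]]
E
python3 - <<'E'
from cage import *
im,c=grab("wrist","w3");s=manip.sense();print(s["position"],np.degrees(yaw()))
o=im.copy();O,ps=(.599,-.263),np.radians(-15.5)
for P,col in(([(64,-100,112),(64,100,112),(92,100,112),(92,-100,112)],(0,0,255)),([(-84,-126,94),(-84,126,94),(84,126,94),(84,-126,94)],(0,255,0))):
    cv2.polylines(o,[proj(c,W(O,ps,P)).astype(np.int32)],True,col,1)
for P in((-92,138,87),(50,-143,104),(-85,-172,104)):
    p=proj(c,W(O,ps,P))[0].astype(int);cv2.circle(o,tuple(int(v) for v in p),4,(255,0,0),1);print(P,p)
cv2.imwrite("pics/w3o.png",o)
E
```

```text
[ 0.5000057  -0.20059159  0.3719611 ] 74.6327408663703
(-92, 138, 87) [416 201]
(50, -143, 104) [171 322]
(-85, -172, 104) [128 211]
```

View pics/w3o.png

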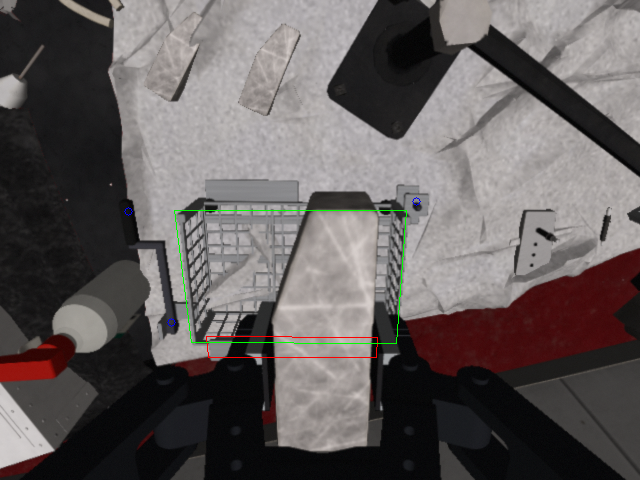

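```bash
python3 - <<'E'
from cage import *
O,ps=(.599,-.263),np.radians(-15.5)
a,b,d=W(O,ps,[(0,66,0),(0,0,0),(0,-66,0)]);print(a,b,d)
to([(a[0],a[1],.20,74.5),(a[0],a[1],.019,74.5)])
E
```

```text
[ 0.61663773 -0.19940039  0.        ] [ 0.599 -0.263  0.   ] [ 0.58136227 -0.32659961  0.        ]
lin [0.0321 0.1121 0.172 ] yaw 0.002 rows 5
lin [0.    0.    0.181] yaw -0.0 rows 5
```

Emit:
play_rows(
  linear=[
    [0.032,0.112,0.05],
    [0.032,0.112,0.09],
    [0.032,0.112,0.13],
    [0.032,0.112,0.172],
    [0.032,0.112,0.172],
    [0.032,0.112,0.172],
    [0.032,0.112,0.172],
  ],
  yaw=[0,0,0,0,0,0,0],
  hand=[-0.6,-0.6,-0.6,-0.6,-0.6,-0.6,-0.6],
)

```text
t: 7.13
position: [0.6143, -0.1989, 0.195]
tcp_rot: [-0.004, 0.796, 0.606, -0.002]
wrist_force: [-1.5, 0.2, -5.5]
width: 0.0345
```

Emit:
play_rows(
  linear=[
    [0,0,0.04],
    [0,0,0.08],
    [0,0,0.12],
    [0,0,0.14],
    [0,0,0.16],
    [0,0,0.17],
    [0,0,0.181],
    [0,0,0.181],
  ],
  yaw=[0,0,0,0,0,0,0,0],
  hand=[-0.6,-0.6,-0.6,-0.6,-0.6,-0.6,-0.6,-0.6],
)

```text
t: 7.8
position: [0.6185, -0.2015, 0.0203]
tcp_rot: [0.002, 0.796, 0.606, 0.001]
wrist_force: [-0.4, -0.4, -6.3]
width: 0.0345
```

Emit:
play_rows(
  linear=[
    [0,0,0],
    [0,0,0],
    [0,0,0],
    [0,0,0],
    [0,0,-0.04],
    [0,0,-0.08],
    [0,0,-0.12],
    [0,0,-0.16],
    [0,0,-0.2],
    [0,0,-0.2],
  ],
  yaw=[0,0,0,0,0,0,0,0,0,0],
  hand=[0.2,0.2,0.2,0.2,0.2,0.2,0.2,0.2,0.2,0.2],
)

```text
t: 8.63
position: [0.623, -0.2031, 0.2343]
tcp_rot: [0.01, 0.796, 0.606, 0.005]
wrist_force: [1.2, 0.3, 0.8]
width: 0.0512
```

```bash
python3 - <<'E'
from h import *
s=manip.sense();print(s["t"],s["position"],s["width"],s["wrist_force"])
im,c=load("w3");
for n,q in(("L",[(148,92),(187,12),(202,18),(178,100)]),("R",[(239,102),(275,25),(299,38),(265,114)])): print(n,onz(c,q,.028)[:,:2].round(3).tolist())
cv2.imwrite("pics/c4.png",cv2.resize(im[0:130,130:320],None,fx=4,fy=4,interpolation=cv2.INTER_CUBIC))
E
```

```text
8.6333 [ 0.62296418 -0.20310952  0.23429431] 0.05119616517704796 [1.23200542 0.34336539 0.77054798]
L [[0.355, -0.368], [0.29, -0.295], [0.3, -0.281], [0.373, -0.338]]
R [[0.394, -0.27], [0.328, -0.206], [0.348, -0.185], [0.415, -0.246]]
```

View pics/c4.png

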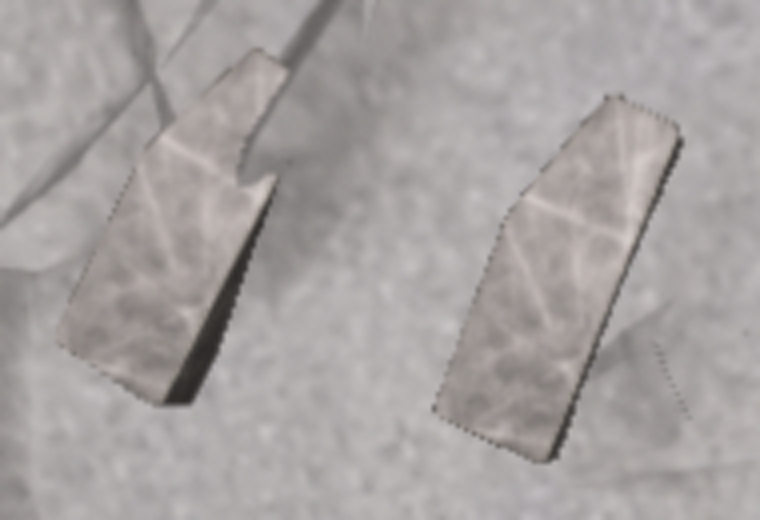

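```bash
python3 - <<'E'
from h import *
im,c=load("w3")
C=lambda x,y:(130+x/4,y/4)
def show(n,q):
    P=onz(c,[C(*p) for p in q],.028)[:,:2]
    d=P[2]-P[1];u=d/np.linalg.norm(d);a=np.degrees(np.arctan2(u[1],u[0]))
    e=P[0]-P[1]
    m=(P[0]+P[1])/2+.05*u
    print(n,"len",np.linalg.norm(d).round(4),"wid",np.linalg.norm(e).round(4),"ang",a.round(1),np.degrees(np.arctan2(e[1],e[0])).round(1),"mid",m.round(4)); return m,a
R_=show("R",[(435,410),(548,460),(680,130)])
L_=show("L",[(62,345),(165,402),(272,182)])
L_=show("L",[(62,345),(165,402),(295,120)])
m,a=R_
to([(.50,-.23,.20,74.5),(*m,.16,a+90),(*m,.004,a+90)])
E
```

```text
R len 0.0962 wid 0.0351 ang 140.1 -128.9 mid [ 0.367  -0.2252]
L len 0.0688 wid 0.0323 ang 132.5 -134.8 mid [ 0.3258 -0.3204]
L len 0.0862 wid 0.0323 ang 133.7 -134.8 mid [ 0.3251 -0.3211]
lin [-0.0587 -0.1114  0.0343] yaw 0.001 rows 4
lin [-0.0309 -0.1294  0.04  ] yaw 0.425 rows 4
lin [0.    0.    0.156] yaw -0.0 rows 4
```

Emit:
play_rows(
  linear=[
    [-0.059,-0.111,0.0],
    [-0.059,-0.111,0.0],
    [-0.059,-0.111,0.0],
    [-0.059,-0.111,0.034],
    [-0.059,-0.111,0.034],
  ],
  yaw=[0,0,0,0,0],
  hand=[0.3,0.3,0.3,0.3,0.3],
)

```text
t: 9.05
position: [0.4921, -0.2278, 0.1839]
tcp_rot: [0.0, 0.796, 0.605, 0.0]
wrist_force: [-1.3, 1.2, -1.5]
width: 0.0553
```

Emit:
play_rows(
  linear=[
    [-0.031,-0.129,0.04],
    [-0.031,-0.129,0.04],
    [-0.031,-0.129,0.04],
    [-0.031,-0.129,0.04],
    [-0.031,-0.129,0.04],
    [-0.031,-0.129,0.04],
  ],
  yaw=[0.425,0.425,0.425,0.425,0.425,0.425],
  hand=[0.3,0.3,0.3,0.3,0.3,0.3],
)

```text
t: 9.55
position: [0.3632, -0.2243, 0.1466]
tcp_rot: [0.002, 0.905, 0.425, 0.001]
wrist_force: [0.1, -0.1, 1.0]
width: 0.0555
```

```bash
python3 - <<'E'
from h import *
im,c=grab("wrist","w4");s=manip.sense();print(s["position"],np.degrees(yaw()),s["q"][5],s["q"][0])
o=im.copy()
for m,a in(((.367,-.2252),140.1),((.3255,-.3208),133.)):
    u=np.array([np.cos(np.radians(a)),np.sin(np.radians(a))]);v=np.array([-u[1],u[0]])
    Q=[(*(np.array(m)+i*.05*u+k*.018*v),.028) for i,k in((-1,-1),(1,-1),(1,1),(-1,1))]
    cv2.polylines(o,[proj(c,Q).astype(np.int32)],True,(0,0,255),1)
cv2.imwrite("pics/w4o.png",o)
to([(.367,-.2252,.004,50.1)])
E
```

```text
[ 0.36398739 -0.22453948  0.14685118] 50.28908333396803 -1.6158719638376742 -0.7379803837271558
lin [0.0014 0.0027 0.1429] yaw 0.003 rows 4
```

View pics/w4o.png

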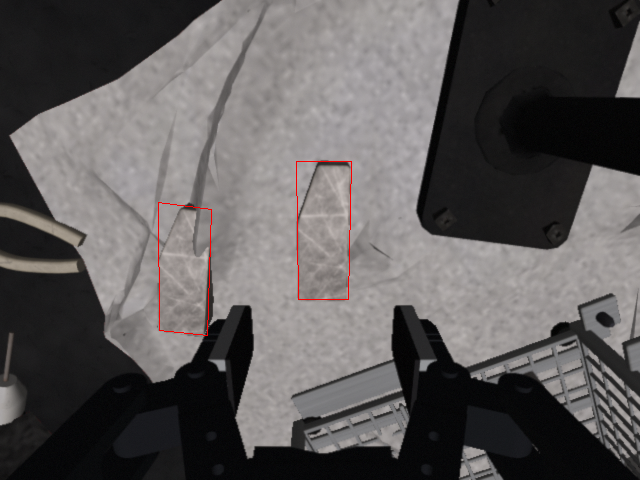

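Emit:
play_rows(
  linear=[
    [0.001,0.003,0.143],
    [0.001,0.003,0.143],
    [0.001,0.003,0.143],
    [0.001,0.003,0.143],
    [0.001,0.003,0.143],
    [0.001,0.003,0.143],
  ],
  yaw=[0,0,0,0,0,0],
  hand=[0.3,0.3,0.3,0.3,0.3,0.3],
)

```text
t: 10.1
position: [0.3661, -0.2247, 0.0016]
tcp_rot: [-0.0, 0.905, 0.425, -0.0]
wrist_force: [0.3, -0.2, -0.5]
width: 0.0555
```

Emit:
play_rows(
  linear=[
    [0,0,0],
    [0,0,0],
    [0,0,0],
    [0,0,0],
    [0,0,0],
    [0,0,-0.04],
    [0,0,-0.08],
    [0,0,-0.12],
    [0,0,-0.16],
    [0,0,-0.18],
  ],
  yaw=[0,0,0,0,0,0,0,0,0,0],
  hand=[-0.6,-0.6,-0.6,-0.6,-0.6,-0.6,-0.6,-0.6,-0.6,-0.6],
)

```text
t: 10.93
position: [0.3664, -0.2258, 0.1874]
tcp_rot: [0.004, 0.906, 0.424, 0.002]
wrist_force: [0.9, -0.7, -4.3]
width: 0.0347
```

```bash
python3 - <<'E'
from h import *
s=manip.sense();print(s["t"],s["position"],s["width"],s["wrist_force"],np.degrees(yaw()))
to([(.599,-.263,.19,74.5),(.599,-.263,.019,74.5),(.599,-.263,.20,74.5),(.45,-.30,.20,999),(.3255,-.3208,.16,43.),(.3255,-.3208,.004,43)])
E
```

```text
10.9333 [ 0.36637473 -0.225799    0.18741183] 0.03472010735476573 [ 0.9126602 -0.6502388 -4.2678964] 50.20851929258954
lin [ 0.1203  0.2026 -0.0026] yaw -0.424 rows 6
lin [0.    0.    0.171] yaw -0.0 rows 5
lin [ 0.     0.    -0.181] yaw -0.0 rows 5
lin [-0.0755 -0.1337  0.    ] yaw 0 rows 4
lin [-0.0533 -0.1144  0.04  ] yaw 0.55 rows 5
lin [0.    0.    0.156] yaw -0.0 rows 4
```

Emit:
play_rows(
  linear=[
    [0.12,0.203,-0.003],
    [0.12,0.203,-0.003],
    [0.12,0.203,-0.003],
    [0.12,0.203,-0.003],
    [0.12,0.203,-0.003],
    [0.12,0.203,-0.003],
    [0.12,0.203,-0.003],
    [0.12,0.203,-0.003],
    [0.12,0.203,-0.003],
  ],
  yaw=[-0.424,-0.424,-0.424,-0.424,-0.424,-0.424,-0.424,-0.424,-0.424],
  hand=[-0.6,-0.6,-0.6,-0.6,-0.6,-0.6,-0.6,-0.6,-0.6],
)

```text
t: 11.68
position: [0.5967, -0.2617, 0.1838]
tcp_rot: [-0.001, 0.796, 0.605, -0.0]
wrist_force: [-0.4, 0.4, -4.1]
width: 0.0343
```

Emit:
play_rows(
  linear=[
    [0,0,0.04],
    [0,0,0.08],
    [0,0,0.11],
    [0,0,0.14],
    [0,0,0.16],
    [0,0,0.172],
    [0,0,0.172],
    [0,0,0.172],
  ],
  yaw=[0,0,0,0,0,0,0,0],
  hand=[-0.6,-0.6,-0.6,-0.6,-0.6,-0.6,-0.6,-0.6],
)

```text
t: 12.35
position: [0.5966, -0.2624, 0.0169]
tcp_rot: [-0.0, 0.796, 0.605, -0.0]
wrist_force: [-10.3, 5.6, 17.3]
width: 0.0346
```

Emit:
play_rows(
  linear=[
    [0,0,0],
    [0,0,0],
    [0,0,0],
    [0,0,0],
    [0,0,-0.04],
    [0,0,-0.08],
    [0,0,-0.12],
    [0,0,-0.16],
    [0,0,-0.18],
    [0,0,-0.18],
  ],
  yaw=[0,0,0,0,0,0,0,0,0,0],
  hand=[0.15,0.15,0.15,0.15,0.15,0.15,0.15,0.15,0.15,0.15],
)

```text
t: 13.18
position: [0.6008, -0.2646, 0.2024]
tcp_rot: [0.007, 0.796, 0.605, 0.003]
wrist_force: [-0.7, 0.6, 1.4]
width: 0.0491
```

Emit:
play_rows(
  linear=[
    [-0.076,-0.134,0],
    [-0.076,-0.134,0],
    [-0.076,-0.134,0],
    [-0.076,-0.134,0],
    [-0.076,-0.134,0],
    [-0.076,-0.134,0],
  ],
  yaw=[0,0,0,0,0,0],
  hand=[0.3,0.3,0.3,0.3,0.3,0.3],
)

```text
t: 13.68
position: [0.4465, -0.3002, 0.193]
tcp_rot: [0.001, 0.797, 0.604, 0.0]
wrist_force: [-0.1, -0.3, 0.8]
width: 0.055
```

Emit:
play_rows(
  linear=[
    [-0.053,-0.114,0.04],
    [-0.053,-0.114,0.04],
    [-0.053,-0.114,0.04],
    [-0.053,-0.114,0.04],
    [-0.053,-0.114,0.04],
    [-0.053,-0.114,0.04],
    [-0.053,-0.114,0.04],
  ],
  yaw=[0.55,0.55,0.55,0.55,0.55,0.55,0.55],
  hand=[0.3,0.3,0.3,0.3,0.3,0.3,0.3],
)

```text
t: 14.27
position: [0.3247, -0.3205, 0.1529]
tcp_rot: [0.001, 0.93, 0.367, 0.0]
wrist_force: [-0.1, 0.5, 0.0]
width: 0.0553
```

```bash
python3 - <<'E'
from h import *
im,c=grab("wrist","w5");s=manip.sense();print(s["t"],s["position"],s["width"],s["wrist_force"],np.degrees(yaw()),s["q"])
o=im.copy();m,a=(.3255,-.3208),133.
u=np.array([np.cos(np.radians(a)),np.sin(np.radians(a))]);v=np.array([-u[1],u[0]])
Q=[(*(np.array(m)+i*.05*u+k*.018*v),.028) for i,k in((-1,-1),(1,-1),(1,1),(-1,1))]
cv2.polylines(o,[proj(c,Q).astype(np.int32)],True,(0,0,255),1)
cv2.imwrite("pics/w5o.png",o)
to([(.3255,-.3208,.003,43)])
E
```

```text
14.3167 [ 0.32490548 -0.32039831  0.15287346] 0.05561105953523905 [-0.04708842  0.79083283  0.44260319] 43.129161819454715 [-9.51722910e-01 -1.20419892e-01  2.03301093e+00  2.77947097e-04
  1.22761061e+00 -1.70456208e+00]
lin [0.0002 0.0007 0.1499] yaw 0.002 rows 4
```

View pics/w5o.png

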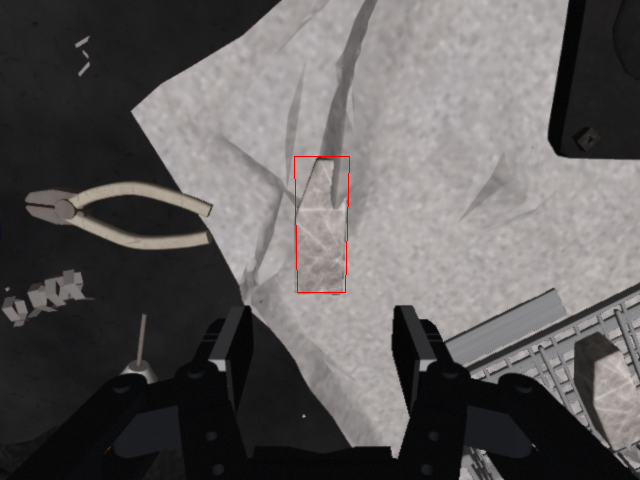

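Emit:
play_rows(
  linear=[
    [0,0.001,0.15],
    [0,0.001,0.15],
    [0,0.001,0.15],
    [0,0.001,0.15],
    [0,0.001,0.15],
    [0,0.001,0.15],
  ],
  yaw=[0,0,0,0,0,0],
  hand=[0.3,0.3,0.3,0.3,0.3,0.3],
)

```text
t: 14.82
position: [0.3249, -0.3201, 0.0014]
tcp_rot: [-0.001, 0.93, 0.367, -0.0]
wrist_force: [0.5, -0.2, 0.3]
width: 0.0555
```

Emit:
play_rows(
  linear=[
    [0,0,0],
    [0,0,0],
    [0,0,0],
    [0,0,0],
    [0,0,0],
    [0,0,-0.04],
    [0,0,-0.08],
    [0,0,-0.12],
    [0,0,-0.16],
    [0,0,-0.18],
  ],
  yaw=[0,0,0,0,0,0,0,0,0,0],
  hand=[-0.6,-0.6,-0.6,-0.6,-0.6,-0.6,-0.6,-0.6,-0.6,-0.6],
)

```text
t: 15.65
position: [0.3256, -0.3221, 0.1873]
tcp_rot: [0.003, 0.93, 0.366, 0.001]
wrist_force: [0.4, -1.5, -5.5]
width: 0.0349
```

```bash
python3 - <<'E'
from h import *
s=manip.sense();print(s["t"],s["position"],s["width"],s["wrist_force"],np.degrees(yaw()))
to([(.50,-.30,.20,74.5),(.5814,-.3266,.19,74.5),(.5814,-.3266,.020,74.5),(.5814,-.3266,.20,74.5)])
E
```

```text
15.65 [ 0.32561162 -0.32205842  0.18728512] 0.03491970153606683 [ 0.39737857 -1.47257899 -5.53097512] 42.990370710990064
lin [ 0.1426  0.1028 -0.0127] yaw -0.55 rows 5
lin [-0.0039  0.0855  0.01  ] yaw -0.0 rows 3
lin [0.   0.   0.17] yaw -0.0 rows 5
lin [ 0.    0.   -0.18] yaw -0.0 rows 5
```

Emit:
play_rows(
  linear=[
    [0.143,0.103,-0.013],
    [0.143,0.103,-0.013],
    [0.143,0.103,-0.013],
    [0.143,0.103,-0.013],
    [0.143,0.103,-0.013],
    [0.143,0.103,-0.013],
    [0.143,0.103,-0.013],
  ],
  yaw=[-0.55,-0.55,-0.55,-0.55,-0.55,-0.55,-0.55],
  hand=[-0.6,-0.6,-0.6,-0.6,-0.6,-0.6,-0.6],
)

```text
t: 16.23
position: [0.4991, -0.2977, 0.194]
tcp_rot: [-0.001, 0.796, 0.606, -0.001]
wrist_force: [-0.7, -0.1, -6.2]
width: 0.0344
```

Emit:
play_rows(
  linear=[
    [-0.004,0.085,0.01],
    [-0.004,0.085,0.01],
    [-0.004,0.085,0.01],
    [-0.004,0.085,0.01],
    [-0.004,0.085,0.01],
    [-0.004,0.085,0.01],
  ],
  yaw=[0,0,0,0,0,0],
  hand=[-0.6,-0.6,-0.6,-0.6,-0.6,-0.6],
)

```text
t: 16.73
position: [0.5789, -0.3255, 0.1856]
tcp_rot: [-0.0, 0.797, 0.605, -0.0]
wrist_force: [0.4, 0.2, -6.2]
width: 0.035
```

Emit:
play_rows(
  linear=[
    [0,0,0.04],
    [0,0,0.08],
    [0,0,0.11],
    [0,0,0.14],
    [0,0,0.16],
    [0,0,0.17],
    [0,0,0.17],
    [0,0,0.17],
  ],
  yaw=[0,0,0,0,0,0,0,0],
  hand=[-0.6,-0.6,-0.6,-0.6,-0.6,-0.6,-0.6,-0.6],
)

```text
t: 17.4
position: [0.5807, -0.3218, 0.018]
tcp_rot: [-0.001, 0.796, 0.605, 0.002]
wrist_force: [0.1, 16.6, 2.5]
width: 0.0346
```

Emit:
play_rows(
  linear=[
    [0,0,0],
    [0,0,0],
    [0,0,0],
    [0,0,0],
    [0,0,-0.04],
    [0,0,-0.08],
    [0,0,-0.12],
    [0,0,-0.16],
    [0,0,-0.2],
    [0,0,-0.24],
  ],
  yaw=[0,0,0,0,0,0,0,0,0,0],
  hand=[0.15,0.15,0.15,0.15,0.15,0.15,0.15,0.15,0.15,0.15],
)

```text
t: 18.23
position: [0.5797, -0.3257, 0.2613]
tcp_rot: [0.003, 0.796, 0.605, 0.001]
wrist_force: [1.3, -0.4, -0.3]
width: 0.0491
```

```bash
python3 - <<'E'
from h import *
s=manip.sense();print(s["t"],s["position"],s["width"],s["wrist_force"],np.degrees(yaw()))
to([(.52,-.25,.37,74.5)])
E
```

```text
18.2333 [ 0.57973725 -0.32574709  0.26131042] 0.049083466289745685 [ 1.32614205 -0.38836093 -0.26208718] 74.42542780238108
lin [ 0.0569 -0.0779 -0.1087] yaw -0.001 rows 4
```

Emit:
play_rows(
  linear=[
    [0.057,-0.078,-0.109],
    [0.057,-0.078,-0.109],
    [0.057,-0.078,-0.109],
    [0.057,-0.078,-0.109],
    [0.057,-0.078,-0.109],
    [0.057,-0.078,-0.109],
    [0.057,-0.078,-0.109],
  ],
  yaw=[0,0,0,0,0,0,0],
  hand=[0.5,0.5,0.5,0.5,0.5,0.5,0.5],
)

```text
t: 18.82
position: [0.5199, -0.2499, 0.3649]
tcp_rot: [0.001, 0.796, 0.605, 0.0]
wrist_force: [0.6, -0.4, -0.6]
width: 0.0642
```

```bash
python3 - <<'E'
from cage import *
im,c=grab("wrist","w6");s=manip.sense();print(s["position"],np.degrees(yaw()))
o=im.copy();O,ps=(.599,-.263),np.radians(-15.5)
for P,col in(([(64,-100,112),(64,100,112),(92,100,112),(92,-100,112)],(0,0,255)),([(-84,-126,94),(-84,126,94),(84,126,94),(84,-126,94)],(0,255,0)),([(-105,124,74),(-105,153,74),(-79,153,74),(-79,124,74)],(255,255,0))):
    cv2.polylines(o,[np.round(proj(c,W(O,ps,P))).astype(np.int32)],True,col,1)
for P in((-92,138,87),(50,-143,104),(-85,-172,111)):
    p=proj(c,W(O,ps,P))[0].round().astype(int);cv2.circle(o,tuple(int(v) for v in p),3,(255,0,0),1);print(P,p)
o=o[120:420,120:480];cv2.imwrite("pics/w6o.png",cv2.resize(o,None,fx=2,fy=2,interpolation=cv2.INTER_NEAREST))
E
```

```text
[ 0.51984095 -0.24993406  0.36361907] 74.43594704274481
(-92, 138, 87) [460 173]
(50, -143, 104) [203 300]
(-85, -172, 111) [160 184]
```

View pics/w6o.png

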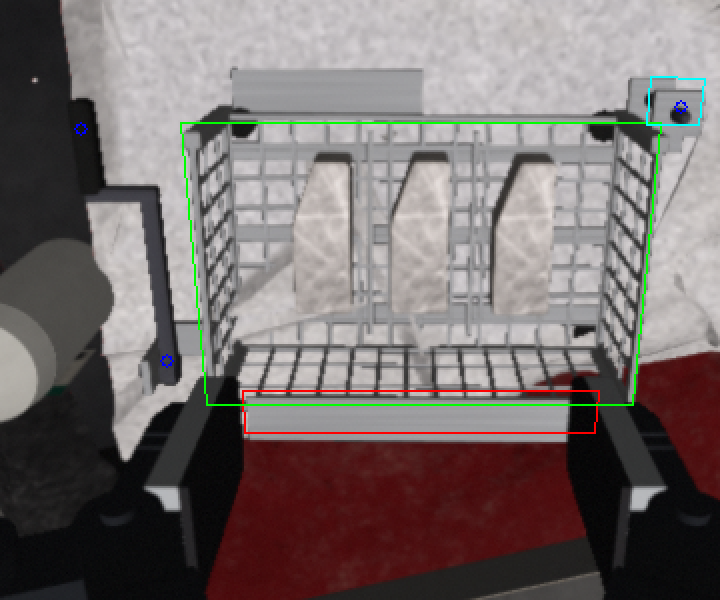

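```bash
python3 - <<'E'
from cage import *
from scipy.optimize import least_squares
im,c=load("w6")
F=[((-84,-126,94),(186,131)),((-84,126,94),(664,131)),((64,-100,112),(245,397)),((92,-100,112),(245,441)),((-105,124,74),(653,92)),((-105,153,74),(703,92)),((-79,153,74),(701,127))]
P=[f[0] for f in F];q=np.array([(120+f[1][0]/2,120+f[1][1]/2) for f in F])
fun=lambda v:(proj(c,W(v[:2],v[2],P))-q).ravel()
r=least_squares(fun,[.599,-.263,-.27]);print(r.x[:2],np.degrees(r.x[2]));print(r.fun.reshape(-1,2).round(1))
# pin: dark spot centroid near (460,178)
pp=proj(c,W(r.x[:2],r.x[2],[(-92,138,87),(-92,138,74)]));print("pin tip/base px",pp.round(1))
g=cv2.cvtColor(im,cv2.COLOR_BGR2GRAY);print(g[168:190,446:474])
E
```

```text
[ 0.60422006 -0.26285816] -15.750783342622134
[[-1.1  0.2]
 [-0.3  1.1]
 [-0.3  0. ]
 [ 1.2 -0.7]
 [-0.2 -2.4]
 [ 1.3 -2.1]
 [-0.5  4. ]]
pin tip/base px [[461.7 177.9]
 [457.8 175.7]]
[[ 43  83 140 155 157 156 157 157 157 158 157 158 158 159 159 159 158 157
  159 158 159 160 160 160 159 160 174 195]
 [ 47  96 140 152 152 154 153 154 154 153 154 154 154 153 154 153 155 154
  155 155 155 155 156 155 155 153 165 194]
 [ 51 110 146 155 155 155 156 155 156 156 155 154 154 155 156 156 155 154
  155 155 155 154 155 155 153 147 153 190]
 [ 52 121 152 158 158 159 159 158 158 159 158 158 158 157 158 160 159 158
  159 160 159 158 159 158 157 148 151 186]
 [ 54 127 153 157 157 158 156 157 157 157 156 154 147 143 150 155 157 157
  158 158 158 157 156 157 157 152 157 184]
 [ 59 130 153 154 155 155 155 154 155 153 143 127 108  99 115 131 143 152
  155 155 155 157 155 155 157 166 181 184]
 [ 70 132 152 154 153 153 153 154 151 136 103  63  43  39  46  66 100 129
  145 151 153 152 152 153 153 164 182 185]
 [ 79 133 154 155 154 153 155 154 148  99  46  26  26  28  29  35  48  77
  121 149 154 153 153 
[... 959 characters left out ...]
 98 114 122 140 153 157 159 158 160 160 159 158 160 158 158 158 156 159
  158 159 157 157 156 154 156 183 195 196]
 [ 57  60  68  95 125 146 154 157 157 158 158 158 157 158 157 155 154 155
  154 154 153 155 152 147 145 183 188 190]
 [ 51  52  53  58  76 109 137 151 157 157 158 157 157 157 157 154 152 152
  153 151 152 151 150 145 140 178 181 185]
 [ 55  67  70  68  69  76 102 132 144 155 157 156 156 157 156 150 151 152
  150 151 152 150 148 147 150 176 179 183]
 [ 91 112 116 117 113 113 118 126 138 153 156 156 156 156 154 143 168 173
  175 174 173 166 143 157 169 174 177 181]
 [127 147 151 149 148 151 150 149 148 155 156 157 155 156 153 135 191 200
  202 201 199 186 146 169 174 175 178 180]]
```

```bash
python3 - <<'E'
from cage import *
im,c=load("top0");h=cv2.cvtColor(im,cv2.COLOR_BGR2HSV)
m=cv2.inRange(h,(0,180,120),(8,255,255))|cv2.inRange(h,(174,180,120),(180,255,255));m[:,:490]=0;m[:170]=0;m[220:]=0;m[:,545:]=0
ys,xs=np.nonzero(m);print("red",len(xs),xs.min(),xs.max(),ys.min(),ys.max());print(onz(c,[(xs.min(),ys.mean()),(xs.max(),ys.mean())],.19))
s0,c0=load("side0");h=cv2.cvtColor(s0,cv2.COLOR_BGR2HSV);m=cv2.inRange(h,(0,180,120),(8,255,255));m[:330]=0;m[370:]=0
ys,xs=np.nonzero(m);print(xs.min(),xs.max(),ys.min(),ys.max(),onz(c0,[(xs.mean(),ys.mean())],.19),onz(c0,[(341,378)],.0))
O,ps=(.6047,-.2629),np.radians(-15.75)
g=W(O,ps,(-85,-172,0))[0];print(g)
to([(g[0],g[1],.20,74.25),(g[0],g[1],.089,74.25)])
E
```

```text
red 215 508 534 190 202
[[ 0.57608392 -0.49101526  0.19      ]
 [ 0.57523043 -0.55733244  0.19      ]]Traceback (most recent call last):
  File "<stdin>", line 6, in <module>
    return umr_minimum(a, axis, None, out, keepdims, initial, where)
ValueError: zero-size array to reduction operation minimum which has no identity
```

```bash
python3 - <<'E'
from cage import *
O,ps=(.6047,-.2629),np.radians(-15.75)
g=W(O,ps,(-85,-172,0))[0];print(g)
to([(g[0],g[1],.20,74.25),(g[0],g[1],.089,74.25)])
for t in np.linspace(.15,1.5,10): print([0,round(.135*(1-np.cos(t)),3),round(-.135*np.sin(t),3)])
E
```

```text
[ 0.47620355 -0.40536986  0.        ]
lin [-0.1614 -0.0003  0.1636] yaw 0.003 rows 6
lin [0.    0.    0.111] yaw -0.0 rows 3
[0, np.float64(0.002), np.float64(-0.02)]
[0, np.float64(0.006), np.float64(-0.04)]
[0, np.float64(0.013), np.float64(-0.059)]
[0, np.float64(0.024), np.float64(-0.076)]
[0, np.float64(0.036), np.float64(-0.092)]
[0, np.float64(0.051), np.float64(-0.106)]
[0, np.float64(0.068), np.float64(-0.117)]
[0, np.float64(0.086), np.float64(-0.126)]
[0, np.float64(0.105), np.float64(-0.132)]
[0, np.float64(0.125), np.float64(-0.135)]
```

Emit:
play_rows(
  linear=[
    [-0.161,0,0.164],
    [-0.161,0,0.164],
    [-0.161,0,0.164],
    [-0.161,0,0.164],
    [-0.161,0,0.164],
    [-0.161,0,0.164],
    [-0.161,0,0.164],
    [-0.161,0,0.164],
    [-0.161,0,0.164],
  ],
  yaw=[0,0,0,0,0,0,0,0,0],
  hand=[-0.18,-0.18,-0.18,-0.18,-0.18,-0.18,-0.18,-0.18,-0.18],
)

```text
t: 19.62
position: [0.4774, -0.4046, 0.1999]
tcp_rot: [-0.001, 0.796, 0.605, 0.0]
wrist_force: [0.2, -0.8, 0.4]
width: 0.0349
```

Emit:
play_rows(
  linear=[
    [0,0,0.04],
    [0,0,0.07],
    [0,0,0.09],
    [0,0,0.107],
    [0,0,0.107],
    [0,0,0.107],
    [0,0,0.107],
    [0,0,0.107],
    [0,0,0.107],
    [0,0,0.107],
  ],
  yaw=[0,0,0,0,0,0,0,0,0,0],
  hand=[-0.18,-0.18,-0.18,-0.18,-0.18,-0.9,-0.9,-0.9,-0.9,-0.9],
  newtons=30,
)

```text
t: 20.45
position: [0.4786, -0.4057, 0.0953]
tcp_rot: [0.002, 0.796, 0.605, 0.0]
wrist_force: [2.4, -1.9, 1.5]
width: 0.0116
```

Emit:
play_rows(
  linear=[
    [0,0.002,-0.02],
    [0,0.006,-0.04],
    [0,0.013,-0.059],
    [0,0.024,-0.076],
    [0,0.036,-0.092],
    [0,0.051,-0.106],
    [0,0.068,-0.117],
    [0,0.086,-0.126],
    [0,0.105,-0.132],
    [0,0.125,-0.135],
  ],
  yaw=[0,0,0,0,0,0,0,0,0,0],
  hand=[-0.9,-0.9,-0.9,-0.9,-0.9,-0.9,-0.9,-0.9,-0.9,-0.9],
)

```text
t: 21.28
position: [0.5966, -0.4394, 0.2279]
tcp_rot: [-0.001, 0.796, 0.605, -0.002]
wrist_force: [-4.7, -4.4, -5.7]
width: 0.0109
```

```bash
python3 - <<'E'
from cage import *
s=manip.sense();print(s["t"],s["position"],s["wrist_force"],s["moment"],s["width"])
O,ps=(.6047,-.2629),np.radians(-15.75)
print(W(O,ps,(40.5,-172,239)))
E
```

```text
21.2833 [ 0.59655055 -0.43943252  0.22793811] [-4.7175675  -4.37070081 -5.73629646] [-0.67458514  0.95702123 -0.01711151] 0.010922890566779173
[[ 0.59699168 -0.43943564  0.239     ]]
```

```bash
python3 - <<'E'
from cage import *
_,ct=load("top0");_,cs=load("side0")
print(tri(ct,[(214,233)],cs,[(307,130)]))
print(tri(ct,[(310,158)],cs,[(363,203)]))
to([(.597,-.439,.34,999),(.45,-.33,.40,999),(.331,-.154,.40,999),(.359,.063,.40,999),(.258,.256,.40,105.7),(.48,.40,.34,105.7)])
E
```

```text
(array([0.45404833, 0.20919373, 0.37221634]), np.float64(0.003242424677462623))
(array([0.65236035, 0.00185027, 0.24891139]), np.float64(0.0183253208203047))
lin [ 0.0005  0.0003 -0.1121] yaw 0 rows 3
lin [ 0.0655 -0.1709 -0.06  ] yaw 0 rows 5
lin [ 0.1376 -0.1619  0.    ] yaw 0 rows 6
lin [ 0.2165 -0.0313  0.    ] yaw 0 rows 6
lin [ 0.1588 -0.1491  0.    ] yaw -0.546 rows 6
lin [0.0786 0.2527 0.06  ] yaw -0.0 rows 7
```

Emit:
play_rows(
  linear=[
    [0,0,0],
    [0,0,0],
    [0,0,-0.04],
    [0,0,-0.08],
    [0,0,-0.112],
    [0.066,-0.171,-0.172],
    [0.066,-0.171,-0.172],
    [0.066,-0.171,-0.172],
    [0.066,-0.171,-0.172],
    [0.066,-0.171,-0.172],
  ],
  yaw=[0,0,0,0,0,0,0,0,0,0],
  hand=[-0.4,-0.4,-0.4,-0.4,-0.4,-0.4,-0.4,-0.4,-0.4,-0.4],
)

```text
t: 22.12
position: [0.4479, -0.3266, 0.4025]
tcp_rot: [0.001, 0.796, 0.605, 0.0]
wrist_force: [-0.3, -0.7, 1.1]
width: 0.0257
```

```bash
python3 - <<'E'
from cage import *
s=manip.sense();print(s["t"],s["position"],s["q"])
to([(.331,-.154,.40,999),(.359,.063,.40,999),(.258,.256,.40,105.7),(.48,.38,.34,105.7)])
E
```

```text
22.1167 [ 0.44791367 -0.326569    0.40247975] [-7.72272045e-01 -4.73305709e-03  1.45527387e+00  2.42612572e-05
  1.68913990e+00 -2.07250971e+00]
lin [ 0.135  -0.1588  0.0025] yaw 0 rows 5
lin [ 0.2166 -0.031   0.    ] yaw 0 rows 6
lin [ 0.159  -0.1489  0.    ] yaw -0.545 rows 6
lin [0.0593 0.2473 0.06  ] yaw -0.0 rows 7
```

Emit:
play_rows(
  linear=[
    [0.135,-0.159,0],
    [0.135,-0.159,0],
    [0.135,-0.159,0],
    [0.135,-0.159,0],
    [0.135,-0.159,0],
    [0.135,-0.159,0],
    [0.352,-0.19,0],
    [0.352,-0.19,0],
    [0.352,-0.19,0],
    [0.352,-0.19,0],
  ],
  yaw=[0,0,0,0,0,0,0,0,0,0],
  hand=[-0.4,-0.4,-0.4,-0.4,-0.4,-0.4,-0.4,-0.4,-0.4,-0.4],
)

```text
t: 22.95
position: [0.354, 0.0105, 0.4005]
tcp_rot: [0.001, 0.797, 0.604, 0.001]
wrist_force: [1.4, -0.0, -0.2]
width: 0.0256
```

```bash
python3 - <<'E'
from cage import *
s=manip.sense();print(s["t"],s["position"],s["q"])
to([(.359,.063,.40,999),(.258,.256,.40,15.7),(.47,.40,.34,15.7),(.595,.34,.30,15.7)])
E
```

```text
22.95 [0.35399991 0.01046279 0.40051168] [-1.94345801e-01 -5.12508199e-01  1.87024935e+00  9.78303209e-05
  1.78159617e+00 -1.49234012e+00]
lin [ 0.0519 -0.0093  0.0005] yaw 0 rows 2
lin [ 0.1587 -0.1493  0.    ] yaw 1.024 rows 9
lin [ 0.2431 -0.0813  0.06  ] yaw -0.0 rows 7
lin [0.1041 0.0916 0.04  ] yaw -0.0 rows 4
```

Emit:
play_rows(
  linear=[
    [0.052,-0.009,0],
    [0.052,-0.009,0],
    [0.211,-0.159,0],
    [0.211,-0.159,0],
    [0.211,-0.159,0],
    [0.211,-0.159,0],
    [0.211,-0.159,0],
    [0.211,-0.159,0],
    [0.211,-0.159,0],
    [0.211,-0.159,0],
  ],
  yaw=[1.024,1.024,1.024,1.024,1.024,1.024,1.024,1.024,1.024,1.024],
  hand=[-0.4,-0.4,-0.4,-0.4,-0.4,-0.4,-0.4,-0.4,-0.4,-0.4],
)

```text
t: 23.78
position: [0.2557, 0.2571, 0.4002]
tcp_rot: [-0.001, 0.991, 0.137, 0.0]
wrist_force: [-0.6, 0.4, 0.3]
width: 0.0257
```

Emit:
play_rows(
  linear=[
    [0.243,-0.081,0.06],
    [0.243,-0.081,0.06],
    [0.243,-0.081,0.06],
    [0.243,-0.081,0.06],
    [0.243,-0.081,0.06],
    [0.243,-0.081,0.06],
    [0.243,-0.081,0.06],
    [0.347,0.011,0.1],
    [0.347,0.011,0.1],
    [0.347,0.011,0.1],
  ],
  yaw=[0,0,0,0,0,0,0,0,0,0],
  hand=[-0.1,-0.1,-0.1,-0.1,-0.1,-0.1,-0.1,-0.1,-0.1,-0.1],
)

```text
t: 24.62
position: [0.579, 0.3465, 0.3054]
tcp_rot: [-0.0, 0.99, 0.138, 0.0]
wrist_force: [0.3, 0.4, 1.1]
width: 0.0388
```

```bash
python3 - <<'E'
from cage import *
im,c=grab("wrist","w7")
s=manip.sense();print(s["t"],s["position"],np.degrees(yaw()),s["q"])
E
```

```text
24.6667 [0.58420211 0.34080639 0.3006453 ] 15.576739696759105 [ 0.41362679  0.31333376  1.28620496 -0.00402702  1.54480634  0.14186687]
```

View pics/w7.png

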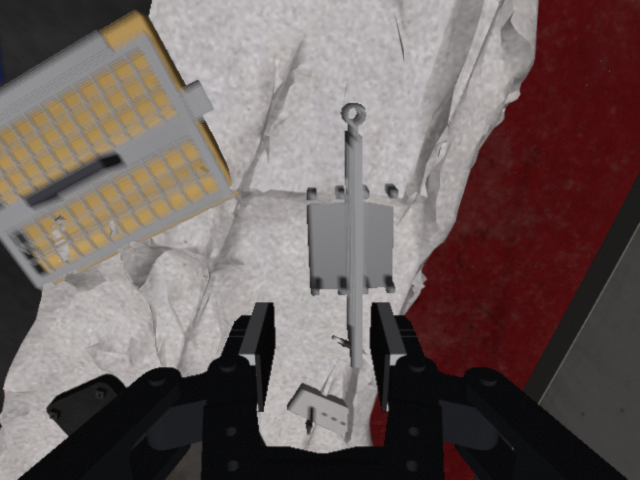

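```bash
python3 - <<'E'
from cage import *
im,c=grab("wrist","w8")
s=manip.sense();print(s["t"],s["position"],np.degrees(yaw()))
im7,_=load("w7"); sh,_r=cv2.phaseCorrelate(np.float32(cv2.cvtColor(im7,6))[80:260,150:500],np.float32(cv2.cvtColor(im,6))[80:260,150:500]);print("shift",sh)
sh=np.array(sh)
K=onz(c,[np.array((352,113))+sh],.086)[0];E=onz(c,[np.array((356,365))+sh],.091)[0]
g=cv2.cvtColor(im,6)
for r in(160,180,235,250,270,310,330,350): print(r,list(g[r,338:374]))
k=np.array(K-E)[:2];print(K,E,np.linalg.norm(k),np.degrees(np.arctan2(k[1],k[0]))-90)
cv2.imwrite("pics/c5.png",cv2.resize(im[90:390,320:390],None,fx=6,fy=2))
print(g[95+int(sh[1]):135+int(sh[1]),336+int(sh[0]):370+int(sh[0])][::2])
E
```

```text
24.7167 [0.58121708 0.3423348  0.30114677] 15.520441536648667
shift (-0.8365901036339096, 0.11690568982818661)
160 [np.uint8(169), np.uint8(172), np.uint8(175), np.uint8(175), np.uint8(165), np.uint8(144), np.uint8(127), np.uint8(123), np.uint8(138), np.uint8(146), np.uint8(146), np.uint8(144), np.uint8(148), np.uint8(147), np.uint8(147), np.uint8(148), np.uint8(148), np.uint8(147), np.uint8(146), np.uint8(140), np.uint8(122), np.uint8(141), np.uint8(177), np.uint8(183), np.uint8(182), np.uint8(181), np.uint8(181), np.uint8(183), np.uint8(189), np.uint8(191), np.uint8(186), np.uint8(178), np.uint8(169), np.uint8(166), np.uint8(167), np.uint8(167)]
180 [np.uint8(35), np.uint8(42), np.uint8(76), np.uint8(131), np.uint8(153), np.uint8(140), np.uint8(132), np.uint8(119), np.uint8(132), np.uint8(145), np.uint8(146), np.uint8(144), np.uint8(146), np.uint8(147), np.uint8(147), np.uint8(147), np.uint8(148), np.uint8(148), np.uint8(147), np.uint8(145), np.uint8(124), np.uint8(76), np.uint8(40), np.uint8(34), np.uint8(37), np.uint8(53), np.uint8(92), np.uint8(142), np.uint8(169), np.uint8(175)
[... 5561 characters left out ...]
 177 178 177 171 130  56  46  48  51  52  75 115 136 141 142 142 136
  109  82 124 174 191 191 187 182 177 174 172 173 174 177 178 178]
 [174 176 177 178 174 133  56  42  57  79  96 100 108 115 115 113 109 106
   99  95  95 104 138 172 182 178 175 174 172 172 175 178 178 175]
 [180 179 178 179 176 135  57  47  80 124 143 146 145 143 142 144 143 143
  144 143 143 136 114 143 175 178 178 179 178 178 178 177 177 172]
 [188 185 180 178 174 135  57  45  79 123 143 146 144 145 145 143 143 142
  143 145 142 134 114 142 177 178 176 176 174 172 173 174 172 171]
 [181 178 175 175 175 142  77  52  77 120 143 145 145 146 145 145 144 143
  145 144 143 137 115 142 178 179 176 172 169 167 167 169 171 172]]
```

```bash
python3 - <<'E'
from cage import *
im,c=load("w8");g=cv2.cvtColor(im,6)
K=onz(c,[(350,104.3)],.086)[0][:2]
T=onz(c,[(352,160),(352.8,235),(353.5,310),(354,350),(352,128)],.091)[:,:2]
d=T[0]-T[3];print("phi",np.degrees(np.arctan2(d[1],d[0]))-90, [np.degrees(np.arctan2(*(K-t)[::-1]))-90 for t in T[:4]])
u=(K-T[2])/np.linalg.norm(K-T[2])
print("K",K,"gate edge y",138-1000*(K-T[4])@u,"off-line",[round(float(1000*((K-t)@np.array([-u[1],u[0]]))),1) for t in T])
for v in range(352,392,2): print(v,g[v,346:364:2])
print("origin",K-.138*u)
to([(*(K-.098*u),.30,np.degrees(np.arctan2(u[1],u[0]))-90)])
E
```

```text
phi 17.60959987917191 [np.float64(18.58047849897163), np.float64(17.97720642806405), np.float64(17.806089490818565), np.float64(17.796097051636508)]
K [0.58521214 0.42538977] gate edge y 118.71708259683994 off-line [0.6, 0.3, -0.0, -0.0, 1.0]
352 [184 153 142 144 144 145 144 144 183]
354 [179 148 143 143 145 145 144  91 164]
356 [173 153 143 143 145 145 146  92 147]
358 [172 170 146 146 144 143 142  91 145]
360 [174 157 145 145 145 144 140  91 149]
362 [161 155 139 138 138 137 130  97 153]
364 [157 155 135 116 113 111 118 143 154]
366 [153 148 132 112 113 113 127 155 155]
368 [149 142 129 109 113 115 140 165 166]
370 [144 137 123 104 107 115 157 172 173]
372 [142 137 114 101 104 111 165 173 171]
374 [142 133 110 105 101 115 166 168 170]
376 [137 126 106 103 101 126 173 174 172]
378 [131 116 104 103 102 135 174 172 171]
380 [127 111 103 104  99 146 173 171 169]
382 [122 105 101 102 100 144 167 166 169]
384 [124 103 101  96 100 149 167 169 165]
386 [121 104 100  95 100 154 168 163 158]
388 [113 105 102  94 100 154 154 152 151]
390 [101 102 102  99 123 158 155 157 161]
origin [0.62741205 0.29400039]
lin [0.03   0.019  0.0011] yaw -0.04 rows 1
```

Emit:
play_rows(
  linear=[
    [0.03,0.019,0],
    [0.03,0.019,0],
    [0.03,0.019,0.04],
    [0.03,0.019,0.08],
    [0.03,0.019,0.12],
    [0.03,0.019,0.16],
    [0.03,0.019,0.2],
    [0.03,0.019,0.23],
    [0.03,0.019,0.242],
    [0.03,0.019,0.242],
  ],
  yaw=[-0.04,-0.04,-0.04,-0.04,-0.04,-0.04,-0.04,-0.04,-0.04,-0.04],
  hand=[-0.1,-0.1,-0.1,-0.1,-0.1,-0.1,-0.1,-0.1,-0.1,-0.1],
)

```text
t: 25.55
position: [0.6091, 0.3358, 0.0598]
tcp_rot: [0.001, 0.988, 0.157, -0.003]
wrist_force: [0.6, -0.9, 0.0]
width: 0.0385
```

Emit:
play_rows(
  linear=[
    [0,0,0],
    [0,0,0],
    [0,0,0],
    [0,0,0],
    [0,0,0],
    [0,0,0],
    [0,0,0],
    [0,0,0],
  ],
  yaw=[0,0,0,0,0,0,0,0],
  hand=[-0.9,-0.9,-0.9,-0.9,-0.9,-0.9,-0.9,-0.9],
  newtons=90,
)

```text
t: 26.22
position: [0.6144, 0.3379, 0.0678]
tcp_rot: [-0.001, 0.988, 0.157, 0.003]
wrist_force: [-0.7, -0.2, 6.8]
width: 0.0104
```

```bash
python3 - <<'E'
from cage import *
s=manip.sense();print(s["t"],s["position"],np.degrees(yaw()),s["width"],s["wrist_force"])
to([(.6152,.3321,.50,999),(.258,.256,.50,999),(.359,.063,.50,999),(.331,-.154,.50,-15.75)])
E
```

```text
26.2167 [0.61441292 0.33791917 0.0677767 ] 18.10816926883965 0.010436847955024841 [-0.73028909 -0.22144307  6.79551649]
lin [-0.0011  0.0058 -0.4322] yaw 0 rows 11
lin [-0.3632 -0.0387  0.    ] yaw 0 rows 9
lin [0.036  0.2148 0.    ] yaw 0 rows 6
lin [-0.0941  0.1975  0.    ] yaw 0.591 rows 6
```

Emit:
play_rows(
  linear=[
    [0,0.003,-0.02],
    [0,0.003,-0.05],
    [0,0.003,-0.09],
    [0,0.003,-0.13],
    [0,0.003,-0.17],
    [0,0.003,-0.21],
    [0,0.003,-0.25],
    [0,0.003,-0.29],
    [0,0.003,-0.33],
    [0,0.003,-0.37],
  ],
  yaw=[0,0,0,0,0,0,0,0,0,0],
  hand=[-0.9,-0.9,-0.9,-0.9,-0.9,-0.9,-0.9,-0.9,-0.9,-0.9],
)

```text
t: 27.05
position: [0.6125, 0.3339, 0.4363]
tcp_rot: [-0.0, 0.988, 0.157, 0.0]
wrist_force: [0.8, 0.4, -4.4]
width: 0.01
```

```bash
python3 - <<'E'
from cage import *
s=manip.sense();print(s["t"],s["position"],np.degrees(yaw()),s["width"],s["wrist_force"],s["q"])
to([(.6,.333,.50,999),(.258,.256,.50,999),(.359,.063,.50,999),(.331,-.154,.50,-15.75)])
E
```

```text
27.05 [0.61252555 0.33389027 0.43628278] 18.1147910548606 0.010034530552818987 [ 0.75844382  0.39748137 -4.40116973] [3.86052736e-01 3.67467763e-01 9.71277885e-01 2.45330658e-04
 1.80216642e+00 6.99462327e-02]
lin [-0.0122 -0.003  -0.0637] yaw 0 rows 2
lin [-0.349  -0.0332  0.    ] yaw 0 rows 9
lin [0.036  0.2148 0.    ] yaw 0 rows 6
lin [-0.0941  0.1975  0.    ] yaw 0.591 rows 6
```

Emit:
play_rows(
  linear=[
    [-0.012,-0.003,-0.035],
    [-0.012,-0.003,-0.07],
    [-0.361,-0.036,-0.084],
    [-0.361,-0.036,-0.084],
    [-0.361,-0.036,-0.084],
    [-0.361,-0.036,-0.084],
    [-0.361,-0.036,-0.084],
    [-0.361,-0.036,-0.084],
    [-0.361,-0.036,-0.084],
    [-0.361,-0.036,-0.084],
  ],
  yaw=[0,0,0,0,0,0,0,0,0,0],
  hand=[-0.9,-0.9,-0.9,-0.9,-0.9,-0.9,-0.9,-0.9,-0.9,-0.9],
)

```text
t: 27.88
position: [0.2736, 0.259, 0.5173]
tcp_rot: [-0.0, 0.988, 0.157, 0.001]
wrist_force: [-0.1, 0.4, -3.5]
width: 0.0103
```

```bash
python3 - <<'E'
from cage import *
s=manip.sense();print(s["t"],s["position"],np.degrees(yaw()),s["width"],s["wrist_force"],s["q"])
to([(.258,.256,.52,999),(.359,.063,.52,999),(.331,-.154,.52,-15.75)])
E
```

```text
27.8833 [0.27361556 0.2590332  0.51732757] 18.09388823881006 0.010270492608793346 [-0.05437787  0.35027007 -3.49715392] [ 5.47565498e-01 -3.94917636e-01  1.57486894e+00  3.69242174e-04
  1.96025417e+00  2.31907593e-01]
lin [-0.0158 -0.002  -0.0027] yaw 0 rows 1
lin [0.0361 0.2148 0.    ] yaw 0 rows 6
lin [-0.094   0.1976  0.    ] yaw 0.591 rows 6
```

Emit:
play_rows(
  linear=[
    [-0.008,0.03,-0.003],
    [0.02,0.213,-0.003],
    [0.02,0.213,-0.003],
    [0.02,0.213,-0.003],
    [0.02,0.213,-0.003],
    [0.02,0.213,-0.003],
    [0.02,0.213,-0.003],
    [0.02,0.213,-0.003],
  ],
  yaw=[0,0,0,0,0,0,0,0],
  hand=[-0.9,-0.9,-0.9,-0.9,-0.9,-0.9,-0.9,-0.9],
)

```text
t: 28.55
position: [0.361, 0.0628, 0.5201]
tcp_rot: [-0.0, 0.988, 0.156, 0.0]
wrist_force: [-0.8, -0.2, -4.0]
width: 0.0103
```

Emit:
play_rows(
  linear=[
    [-0.094,0.198,0],
    [-0.094,0.198,0],
    [-0.094,0.198,0],
    [-0.094,0.198,0],
    [-0.094,0.198,0],
    [-0.094,0.198,0],
    [-0.094,0.198,0],
    [-0.094,0.198,0],
  ],
  yaw=[0.591,0.591,0.591,0.591,0.591,0.591,0.591,0.591],
  hand=[-0.9,-0.9,-0.9,-0.9,-0.9,-0.9,-0.9,-0.9],
)

```text
t: 29.22
position: [0.3332, -0.1531, 0.5203]
tcp_rot: [-0.0, 0.991, -0.137, 0.0]
wrist_force: [0.3, 0.3, -3.8]
width: 0.0102
```

```bash
python3 - <<'E'
from cage import *
s=manip.sense();print(s["t"],s["position"],np.degrees(yaw()),s["width"],s["wrist_force"],s["q"])
O,ps=(.6047,-.2629),np.radians(-15.75)
a,b=W(O,ps,[(-160,45.6,400),(-160,45.6,140)])
to([(a[0],a[1],.48,-15.75),(a[0],a[1],.14,-15.75)])
E
```

```text
29.2167 [ 0.33321226 -0.15309062  0.52030969] -15.766019695897274 0.010203261802868466 [ 0.25784969  0.25362951 -3.77882679] [-6.47438123e-01 -4.15937507e-01  1.58371714e+00  8.63940522e-04
  1.97365696e+00 -3.71930546e-01]
lin [ 0.1311 -0.0136  0.0403] yaw -0.0 rows 4
lin [0.   0.   0.34] yaw -0.0 rows 9
```

Emit:
play_rows(
  linear=[
    [0.131,-0.014,0.02],
    [0.131,-0.014,0.04],
    [0.131,-0.014,0.04],
    [0.131,-0.014,0.04],
    [0.131,-0.014,0.08],
    [0.131,-0.014,0.12],
    [0.131,-0.014,0.16],
    [0.131,-0.014,0.2],
    [0.131,-0.014,0.24],
    [0.131,-0.014,0.28],
  ],
  yaw=[0,0,0,0,0,0,0,0,0,0],
  hand=[-0.9,-0.9,-0.9,-0.9,-0.9,-0.9,-0.9,-0.9,-0.9,-0.9],
)

```text
t: 30.05
position: [0.4639, -0.1729, 0.2389]
tcp_rot: [-0.0, 0.991, -0.135, 0.001]
wrist_force: [0.3, -0.8, -4.4]
width: 0.0103
```

Emit:
play_rows(
  linear=[
    [0,0,0.04],
    [0,0,0.08],
    [0,0,0.1],
    [0,0,0.1],
    [0,0,0.1],
    [0,0,0.1],
  ],
  yaw=[0,0,0,0,0,0],
  hand=[-0.9,-0.9,-0.9,-0.9,-0.9,-0.9],
)

```text
t: 30.55
position: [0.4652, -0.1753, 0.1425]
tcp_rot: [0.001, 0.991, -0.136, 0.002]
wrist_force: [-0.6, -0.1, -3.6]
width: 0.0107
```

```bash
python3 - <<'E'
from cage import *
im,c=grab("wrist","w9");s=manip.sense();print(s["t"],s["position"],np.degrees(yaw()),s["wrist_force"])
O,ps=(.6047,-.2629),np.radians(-15.75)
print(proj(c,W(O,ps,[(-92,138,87),(-92,138,74)])))
p=np.array(s["position"]);a=yaw();gy=np.array([-np.sin(a),np.cos(a),0])
k=p+.0924*gy; k[2]=p[2]-.06+.078;print("knuckle top pred",proj(c,[k]))
cv2.imwrite("pics/w9c.png",cv2.resize(im[0:300,150:550],None,fx=2,fy=2,interpolation=cv2.INTER_CUBIC))
E
```

```text
30.6 [ 0.46553144 -0.17592155  0.14308305] -15.658533363354266 [ 0.44849496 -0.42830498 -2.60689098]
[[462.58508016  86.62286023]
 [453.82570521  87.48392294]]
knuckle top pred [[323.39711476  74.92597343]]
```

View pics/w9c.png

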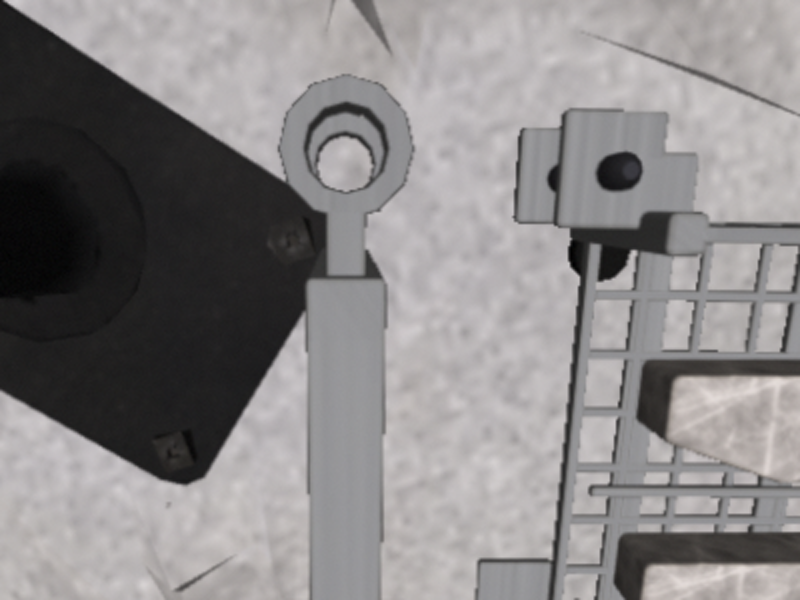

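```bash
python3 - <<'E'
from cage import *
im,c=load("w9");g=cv2.cvtColor(im,6)
m=(g<70).astype(np.uint8);m[:,:440]=0;m[:70]=0;m[105:]=0;m[:,480:]=0
n,l,st,ce=cv2.connectedComponentsWithStats(m);print(st,ce)
# pin model: convex blob of base & tip -> project pin outline for the cage pose and compare centroid
def blob(O,ps):
    o=np.zeros_like(m);pts=[]
    for z,r in((74,4.5),(82,4.5),(87,2.5)):
        t=np.linspace(0,6.28,40);pts.append(proj(c,W(O,ps,np.c_[-92+r*np.cos(t),138+r*np.sin(t),0*t+z])))
    h=cv2.convexHull(np.vstack(pts).astype(np.float32));M=cv2.moments(h);return M['m10']/M['m00'],M['m01']/M['m00'],cv2.boundingRect(h)
print(blob((.6047,-.2629),np.radians(-15.75)))
# ring: bore bright/dark edges: outer contour of gate knuckle
from scipy.optimize import least_squares
a=np.radians(-15.66);p=np.array([.46553,-.17592,.14308])
for yo,xo in((.0924,0),):
    gy=np.array([-np.sin(a),np.cos(a),0]);
    for z in(.078,.066,.028,.016):
        t=np.linspace(0,6.28,40);k=p+yo*gy+np.array([0,0,-.06+z]);q=proj(c,k+np.c_[.006*np.cos(t),.006*np.sin(t),0*t]);print(z,"bore box",q.min(0).round(1),q.max(0).round(1),(q.mean(0)))
for r in(60,66,72,78,84,90,94): print(r,[int(v) for v in g[r,286:360]])
E
```

```text
[[     0      0    640    480 306859]
 [   448     76     23     19    341]] [[319.3447251  239.67128225]
 [459.228739    85.36656891]]
(456.6940323681518, 87.12924996894958, (444, 76, 25, 21))
0.078 bore box [302.7  52.5] [344.1  96.7] [323.88858759  74.62750754]
0.066 bore box [304.3  56.9] [342.   97.1] [323.57468694  77.02059939]
0.028 bore box [307.8  66.8] [337.2  98. ] [322.86984806  82.38673869]
0.016 bore box [308.6  69.1] [336.1  98.2] [322.70779817  83.6190263 ]
60 [185, 184, 183, 182, 178, 161, 100, 132, 143, 145, 147, 145, 145, 145, 144, 144, 144, 142, 137, 118, 83, 49, 40, 40, 55, 89, 126, 141, 147, 148, 145, 142, 142, 143, 144, 144, 145, 144, 146, 146, 144, 143, 145, 145, 145, 145, 143, 128, 95, 60, 42, 43, 49, 69, 107, 133, 142, 143, 143, 143, 143, 143, 144, 144, 144, 144, 140, 114, 154, 184, 187, 188, 189, 189]
66 [183, 182, 181, 180, 167, 120, 139, 142, 143, 144, 146, 146, 145, 145, 146, 142, 129, 87, 48, 58, 100, 138, 145, 146, 145, 145, 143, 145, 143, 138, 126, 115, 99, 90, 79, 68, 57, 60, 80, 94, 104, 115, 124, 137, 142, 145, 146, 145, 143, 143, 143, 142, 132, 10
[... 1221 characters left out ...]
 103, 123, 83, 118, 141, 145, 145, 145, 146, 145, 144, 144, 143, 144, 144, 145, 140, 124, 94, 118, 170, 180, 183, 185, 186, 186, 185, 182, 180, 179, 174, 171, 169, 167, 167, 165, 164, 165, 164, 166, 168, 168, 164, 126, 71, 76, 108, 135, 142, 144, 143, 144, 143, 143, 141, 141, 142, 143, 145, 143, 131, 105, 138, 171, 174, 176, 178, 181, 180]
94 [40, 38, 36, 38, 39, 36, 38, 37, 38, 50, 77, 118, 141, 145, 145, 143, 144, 143, 145, 144, 145, 144, 144, 143, 140, 138, 129, 119, 104, 99, 96, 128, 166, 168, 167, 169, 174, 172, 168, 162, 159, 156, 132, 94, 95, 101, 110, 128, 140, 146, 147, 145, 145, 143, 143, 144, 142, 142, 141, 142, 142, 139, 124, 102, 135, 167, 174, 174, 173, 175, 174, 175, 176, 176]
```

```bash
cat >> cage.py <<'E'
O,PS=np.array([.6047,-.2629]),np.radians(-15.75)
gx=np.array([np.cos(PS),np.sin(PS)]);gyv=np.array([-gx[1],gx[0]])
O=O+.0012*gx+.0009*gyv
PIN=W(O,PS,(-92,138,0))[0][:2]
E
python3 - <<'E'
from cage import *
a=np.radians(-15.66);p=np.array([.46553,-.17592])
k=p+.093*np.array([-np.sin(a),np.cos(a)])-.00045*np.array([np.cos(a),np.sin(a)])
d=PIN-k;print("along cage x,y",d@gx,d@gyv);s=manip.sense();print(s["position"],np.degrees(yaw()));t=p+d;print(t)
to([(p[0],p[1],.095,999),(*t,.095,-15.75)])
E
```

```text
along cage x,y 0.06735086902967032 -3.7167466831996215e-05
[ 0.46553144 -0.17592155  0.14308305] -15.658533363354266
[ 0.53034211 -0.19423752]
lin [-0.     -0.      0.0481] yaw 0 rows 2
lin [0.0674 0.0001 0.    ] yaw 0.002 rows 2
```

Emit:
play_rows(
  linear=[
    [0,0,0.02],
    [0,0,0.04],
    [0,0,0.048],
    [0,0,0.048],
    [0,0,0.048],
    [0.02,0,0.048],
    [0.035,0,0.048],
    [0.045,0,0.048],
    [0.045,0,0.048],
    [0.045,0,0.048],
  ],
  yaw=[0,0,0,0,0,0,0,0,0,0],
  hand=[-0.9,-0.9,-0.9,-0.9,-0.9,-0.9,-0.9,-0.9,-0.9,-0.9],
)

```text
t: 31.43
position: [0.5076, -0.1886, 0.0936]
tcp_rot: [0.0, 0.991, -0.137, 0.001]
wrist_force: [-0.1, 0.6, -3.9]
width: 0.01
```

Emit:
play_rows(
  linear=[
    [0.01,0,0],
    [0.022,0,0],
    [0.022,0,0],
    [0.022,0,0],
    [0.022,0,0],
  ],
  yaw=[0,0,0,0,0],
  hand=[-0.9,-0.9,-0.9,-0.9,-0.9],
)

```text
t: 31.85
position: [0.5269, -0.1937, 0.0921]
tcp_rot: [-0.0, 0.991, -0.137, -0.0]
wrist_force: [-0.1, 0.7, -5.0]
width: 0.0103
```

```bash
python3 - <<'E'
from cage import *
im,c=grab("wrist","w10");s=manip.sense();print(s["t"],s["position"],np.degrees(yaw()),s["wrist_force"])
cv2.imwrite("pics/w10c.png",cv2.resize(im[20:140,250:400],None,fx=4,fy=4,interpolation=cv2.INTER_CUBIC))
to([(.53034,-.19424,.095,-15.75)])
g=cv2.cvtColor(im,6)
for r in range(56,100,4): print(r,[int(v) for v in g[r,290:358:2]])
m=(g<60).astype(np.uint8);m[:,:300]=0;m[:50]=0;m[100:]=0;m[:,350:]=0
n,l,st,ce=cv2.connectedComponentsWithStats(m);print(st[1:],ce[1:])
E
```

```text
31.9 [ 0.52685845 -0.19370272  0.09202937] -15.754756369792409 [ 2.43471025e-03 -5.29226959e-02 -3.56055239e+00]
lin [ 0.0035 -0.0004 -0.003 ] yaw -0.0 rows 1
56 [153, 139, 120, 128, 126, 124, 125, 126, 126, 109, 49, 33, 36, 43, 58, 82, 100, 98, 72, 46, 36, 35, 38, 88, 123, 123, 124, 124, 123, 124, 124, 97, 122, 123]
60 [154, 92, 124, 128, 126, 126, 124, 118, 62, 32, 52, 117, 129, 128, 126, 125, 124, 125, 128, 132, 133, 126, 81, 37, 45, 96, 123, 124, 124, 125, 124, 118, 107, 124]
64 [140, 118, 126, 126, 127, 126, 117, 45, 45, 107, 131, 130, 129, 128, 126, 122, 87, 51, 32, 28, 27, 34, 46, 97, 62, 36, 90, 123, 122, 125, 126, 124, 96, 123]
68 [90, 122, 126, 127, 126, 125, 95, 41, 112, 126, 131, 131, 129, 128, 96, 31, 27, 29, 33, 36, 36, 33, 29, 26, 42, 44, 53, 121, 124, 125, 125, 124, 112, 113]
72 [114, 123, 126, 127, 125, 122, 52, 70, 123, 125, 130, 132, 128, 119, 34, 27, 30, 42, 51, 50, 50, 50, 40, 28, 26, 25, 36, 98, 123, 124, 126, 125, 121, 99]
76 [110, 124, 125, 127, 127, 123, 66, 106, 123, 125, 130, 131, 129, 100, 21, 27, 29, 44, 50, 51, 49, 50, 42, 26, 25, 23, 37, 102, 123, 124, 
[... 251 characters left out ...]
 109, 31, 19, 22, 22, 22, 22, 21, 19, 22, 80, 56, 104, 124, 123, 126, 125, 121, 104, 127]
88 [165, 134, 121, 125, 126, 126, 125, 124, 108, 99, 129, 131, 128, 127, 124, 125, 104, 51, 32, 21, 29, 53, 90, 103, 84, 120, 124, 124, 124, 127, 126, 96, 125, 129]
92 [169, 166, 91, 122, 125, 124, 125, 125, 127, 124, 98, 104, 125, 128, 125, 125, 126, 127, 129, 134, 131, 115, 80, 122, 126, 124, 125, 124, 122, 125, 107, 104, 129, 130]
96 [172, 170, 147, 99, 73, 122, 124, 126, 126, 125, 124, 128, 125, 120, 118, 104, 85, 94, 116, 123, 126, 127, 127, 127, 127, 124, 125, 124, 103, 86, 129, 129, 129, 128]
[[302  51  42  39 719]
 [303  78   1   1   1]] [[327.39916551  71.29485396]
 [303.          78.        ]]
```

```bash
python3 - <<'E'
from cage import *
im,c=load("w10");g=cv2.cvtColor(im,6)
p=np.array([.52686,-.19370,.09203]);a=np.radians(-15.75);ux=np.array([np.cos(a),np.sin(a),0]);uy=np.array([-np.sin(a),np.cos(a),0])
k=p+.093*uy-.00045*ux
for dz in(.018,.013): print("ring top",dz,proj(c,[k+[0,0,dz]]).round(1))
# ring outer measured: threshold by edge columns at row 72..76 and rows at col 323
print([int(v) for v in g[72,284:300]],[int(v) for v in g[72,346:364]]);print([int(v) for v in g[30:60,306]],[int(v) for v in g[84:112,306]])
for z in(.087,): print("aligned tip",proj(c,[[k[0],k[1],z]]).round(1),"1mm x",proj(c,[[*(k+.001*ux)[:2],z]]).round(1))
for r in range(66,84,1): print(r,[int(v) for v in g[r,314:344]])
E
```

```text
ring top 0.018 [[319.6  71.2]]
ring top 0.013 [[319.7  72.3]]
[162, 162, 160, 159, 142, 84, 114, 122, 123, 124, 126, 126, 127, 128, 125, 126] [123, 124, 124, 125, 126, 125, 125, 124, 121, 111, 99, 116, 127, 127, 128, 127, 128, 127]
[160, 160, 160, 160, 154, 107, 109, 120, 123, 125, 122, 96, 104, 124, 126, 127, 126, 126, 127, 126, 125, 126, 127, 127, 126, 127, 126, 125, 116, 96] [100, 96, 86, 85, 108, 122, 125, 125, 127, 126, 125, 126, 126, 126, 127, 126, 127, 126, 124, 118, 88, 86, 118, 122, 124, 123, 122, 115]
aligned tip [[320.  76.]] 1mm x [[322.9  76. ]]
66 [129, 128, 127, 126, 125, 116, 95, 60, 31, 28, 28, 28, 28, 29, 31, 31, 29, 30, 28, 28, 29, 28, 40, 76, 99, 79, 43, 43, 74, 108]
67 [130, 128, 127, 125, 117, 96, 59, 33, 26, 27, 29, 31, 31, 32, 32, 34, 33, 32, 32, 29, 28, 25, 28, 45, 76, 77, 48, 40, 63, 103]
68 [129, 128, 128, 119, 96, 58, 31, 27, 27, 29, 29, 33, 33, 34, 36, 38, 36, 34, 33, 31, 29, 28, 26, 30, 42, 52, 44, 36, 53, 96]
69 [129, 129, 126, 109, 63, 32, 25, 27, 29, 29, 32, 35, 39, 44, 45, 45, 44, 42, 36, 33, 30, 28, 26, 26, 26, 30, 31, 34, 48, 86]
70 [129, 128, 127,
[... 1068 characters left out ...]
, 51, 52, 51, 44, 34, 28, 26, 25, 22, 21, 26, 34, 48, 88]
79 [128, 127, 120, 88, 33, 22, 22, 25, 27, 27, 28, 36, 45, 48, 49, 50, 51, 50, 44, 36, 28, 26, 25, 23, 20, 23, 33, 41, 58, 96]
80 [129, 127, 124, 100, 41, 22, 21, 24, 23, 25, 26, 29, 34, 40, 44, 46, 43, 39, 34, 29, 25, 24, 24, 22, 20, 21, 31, 41, 66, 103]
81 [129, 129, 127, 104, 55, 26, 22, 24, 25, 25, 26, 26, 28, 32, 32, 32, 31, 28, 28, 27, 25, 24, 22, 21, 21, 30, 36, 47, 80, 111]
82 [127, 128, 127, 107, 61, 25, 20, 21, 23, 23, 24, 24, 26, 25, 26, 25, 24, 25, 23, 23, 24, 22, 22, 20, 23, 35, 42, 53, 89, 116]
83 [128, 128, 127, 119, 89, 35, 21, 19, 22, 22, 22, 23, 23, 23, 24, 24, 22, 24, 24, 21, 21, 22, 19, 22, 37, 50, 49, 62, 99, 121]
```

Emit:
play_rows(
  linear=[
    [0,-0.001,0],
    [0,-0.001,0],
    [0,-0.001,0],
    [0,-0.001,0],
    [0,-0.001,0],
    [0,-0.001,0],
  ],
  yaw=[0,0,0,0,0,0],
  hand=[-0.9,-0.9,-0.9,-0.9,-0.9,-0.9],
)

```text
t: 32.4
position: [0.528, -0.193, 0.092]
tcp_rot: [0.0, 0.991, -0.137, -0.0]
wrist_force: [-0.4, -0.4, -4.7]
width: 0.01
```

```bash
cat > ring.py <<'E'
from cage import *
def meas(n):
    im,c=grab("wrist",n);s=manip.sense();print(s["t"],np.round(s["position"],4),np.round(np.degrees(yaw()),2),np.round(s["wrist_force"],1))
    g=cv2.cvtColor(im,6).astype(float)
    r=g[72];l=284+int(np.argmin(r[284:300]));rr=346+int(np.argmin(r[346:364]));print("ring cols",l,rr,"mid",(l+rr)/2)
    col=g[:,306];print("col306",[int(v) for v in col[34:62:1]],[int(v) for v in col[82:110]])
    m=((g>38)&(g<56)).astype(np.uint8);m[:,:318]=0;m[:,342:]=0;m[:66]=0;m[84:]=0
    m=cv2.morphologyEx(m,cv2.MORPH_OPEN,np.ones((5,5)));n_,lb,st,ce=cv2.connectedComponentsWithStats(m);print("tip",st[1:].tolist(),ce[1:].round(1).tolist())
E
python3 -c "from ring import *;meas('w11')"
```

```text
32.45 [ 0.528 -0.193  0.092] -15.75 [ 0.3 -0.4 -4.8]
ring cols 289 356 mid 322.5
col306 [159, 159, 158, 153, 117, 116, 118, 94, 104, 124, 126, 125, 127, 126, 126, 125, 126, 127, 127, 125, 125, 126, 126, 124, 116, 96, 62, 41] [121, 119, 103, 97, 88, 86, 109, 123, 126, 126, 127, 126, 126, 126, 127, 125, 126, 125, 126, 126, 125, 117, 89, 86, 120, 126, 124, 125]
tip [[321, 72, 11, 11, 103]] [[326.2, 77.0]]
```

Emit:
play_rows(
  linear=[
    [0.001,0,0],
    [0.001,0,0],
    [0.001,0,0],
    [0.001,0,0.004],
    [0.001,0,0.008],
    [0.001,0,0.012],
    [0.001,0,0.012],
    [0.001,0,0.012],
  ],
  yaw=[0,0,0,0,0,0,0,0],
  hand=[-0.9,-0.9,-0.9,-0.9,-0.9,-0.9,-0.9,-0.9],
)

```text
t: 33.12
position: [0.5285, -0.1931, 0.0793]
tcp_rot: [-0.0, 0.991, -0.137, -0.001]
wrist_force: [0.9, 0.3, -4.3]
width: 0.01
```

```bash
python3 -c "from ring import *;meas('w12')"
```

```text
33.1667 [ 0.5287 -0.1932  0.0797] -15.76 [ 0.2 -0.7 -4. ]
ring cols 288 356 mid 322.0
col306 [125, 126, 128, 129, 130, 130, 126, 100, 105, 122, 125, 126, 124, 124, 124, 125, 124, 125, 125, 126, 124, 124, 123, 123, 118, 97, 62, 42] [126, 124, 104, 94, 90, 88, 108, 120, 123, 124, 125, 124, 125, 124, 123, 124, 124, 124, 124, 124, 122, 115, 88, 89, 125, 129, 130, 130]
tip [[320, 69, 12, 13, 131]] [[325.4, 75.1]]
```

Emit:
play_rows(
  linear=[
    [0.001,0,0],
    [0.001,0,0],
    [0.001,0,0.003],
    [0.001,0,0.006],
    [0.001,0,0.008],
    [0.001,0,0.008],
    [0.001,0,0.008],
  ],
  yaw=[0,0,0,0,0,0,0],
  hand=[-0.9,-0.9,-0.9,-0.9,-0.9,-0.9,-0.9],
)

```text
t: 33.75
position: [0.5296, -0.1934, 0.0716]
tcp_rot: [-0.0, 0.991, -0.137, -0.0]
wrist_force: [0.4, -0.6, -4.4]
width: 0.0101
```

```bash
python3 -c "from ring import *;meas('w13')"
```

```text
33.8 [ 0.5298 -0.1936  0.0719] -15.75 [-0.2 -0.4 -4.4]
ring cols 289 356 mid 322.5
col306 [124, 124, 125, 126, 123, 125, 121, 96, 102, 119, 124, 124, 123, 122, 123, 122, 123, 122, 123, 124, 123, 125, 123, 123, 116, 94, 63, 39] [122, 120, 102, 92, 87, 87, 106, 119, 122, 121, 123, 122, 124, 123, 123, 123, 124, 122, 123, 123, 122, 114, 88, 86, 122, 125, 126, 125]
tip [[318, 67, 10, 14, 125]] [[322.2, 73.4]]
```

Emit:
play_rows(
  linear=[
    [0,0,0.001],
    [0,0,0.002],
    [0,0,0.003],
    [0,0,0.004],
    [0,0,0.004],
    [0,0,0.004],
  ],
  yaw=[0,0,0,0,0,0],
  hand=[-0.9,-0.9,-0.9,-0.9,-0.9,-0.9],
)

```text
t: 34.3
position: [0.5298, -0.1935, 0.0679]
tcp_rot: [-0.0, 0.991, -0.137, -0.0]
wrist_force: [-0.5, -0.0, -4.0]
width: 0.0102
```

Emit:
play_rows(
  linear=[
    [0,0,0.001],
    [0,0,0.002],
    [0,0,0.003],
    [0,0,0.004],
    [0,0,0.004],
    [0,0,0.004],
  ],
  yaw=[0,0,0,0,0,0],
  hand=[-0.9,-0.9,-0.9,-0.9,-0.9,-0.9],
)

```text
t: 34.8
position: [0.5304, -0.1938, 0.0674]
tcp_rot: [0.0, 0.991, -0.137, 0.0]
wrist_force: [-8.6, 4.7, 20.1]
width: 0.0102
```

Emit:
play_rows(
  linear=[
    [0,0,-0.003],
    [0,0,-0.003],
    [0,0,-0.003],
    [0,0,-0.003],
    [0,0,-0.003],
    [0,0,-0.003],
    [0,0,-0.04],
    [0,0,-0.08],
    [0,0,-0.12],
    [0,0,-0.16],
  ],
  yaw=[0,0,0,0,0,0,0,0,0,0],
  hand=[-0.4,-0.4,-0.4,-0.4,-0.4,-0.4,-0.4,-0.4,-0.4,-0.4],
)

```text
t: 35.63
position: [0.5294, -0.1934, 0.2252]
tcp_rot: [-0.0, 0.991, -0.137, -0.001]
wrist_force: [1.2, 0.4, -0.1]
width: 0.0254
```

```bash
python3 - <<'E'
from cage import *
s=manip.sense();print(s["t"],s["position"],np.degrees(yaw()),s["wrist_force"],s["width"])
im,c=grab("wrist","w14");g=cv2.cvtColor(im,6)
# predicted gate top edge corners when hung, z 91; knuckle top ring z 86
P=W(O,PS,[(-98,-120,91),(-86,-120,91),(-86,120,91),(-98,120,91)]);q=proj(c,P);print(q.round(1))
o=im.copy();cv2.polylines(o,[q.round().astype(np.int32)],True,(0,0,255),1)
t=np.linspace(0,6.28,50);cv2.polylines(o,[proj(c,W(O,PS,np.c_[-92+10*np.cos(t),138+10*np.sin(t),0*t+86])).round().astype(np.int32)],True,(0,0,255),1)
cv2.imwrite("pics/w14o.png",o)
E
```

```text
35.6333 [ 0.52941992 -0.19337287  0.22522028] -15.759696160467549 [ 1.22018559  0.41908976 -0.12853028] 0.02537346076220918
[[315.7 408. ]
 [329.6 408. ]
 [331.7 117.6]
 [313.7 117.6]]
```

View pics/w14o.png

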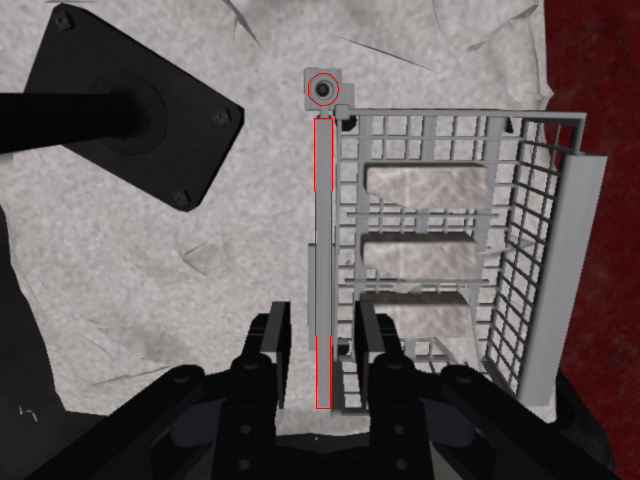

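```bash
python3 - <<'E'
from cage import *
im,c=load("w14")
for p in((427,187),(419,260),(418,317)):
    w=onz(c,[p],.042)[0][:2]-O;print((w@gx*1000).round(1),(w@gyv*1000).round(1))
s=manip.sense();print(s["q"])
to([(.5294,-.1934,.40,999),(.331,-.154,.40,999),(.359,.063,.40,999),(.258,.256,.40,132.5),(.337,.293,.30,132.5)])
E
```

```text
-5.6 63.2
-7.2 -1.9
-3.5 -59.0
[-4.89886846e-01  7.22886627e-02  1.68362203e+00 -3.23848640e-05
  1.37261159e+00 -2.15066779e-01]
lin [-0.0046 -0.0009 -0.1646] yaw 0 rows 4
lin [-0.2016  0.0159  0.    ] yaw 0 rows 5
lin [-0.0319 -0.2165  0.    ] yaw 0 rows 6
lin [-0.1496 -0.1584  0.    ] yaw 0.554 rows 6
lin [ 0.0261 -0.0832  0.1   ] yaw -0.0 rows 4
```

Emit:
play_rows(
  linear=[
    [0,0,-0.04],
    [0,0,-0.08],
    [0,0,-0.12],
    [0,0,-0.165],
    [-0.206,0.015,-0.175],
    [-0.206,0.015,-0.175],
    [-0.206,0.015,-0.175],
    [-0.206,0.015,-0.175],
    [-0.206,0.015,-0.175],
    [-0.206,0.015,-0.175],
  ],
  yaw=[0,0,-0.12,-0.24,-0.36,-0.48,-0.6,-0.72,-0.84,-0.96],
  hand=[-0.4,-0.4,-0.4,-0.4,-0.4,-0.4,-0.4,-0.4,-0.4,-0.4],
)

```text
t: 36.52
position: [0.3234, -0.1508, 0.4009]
tcp_rot: [0.002, 0.941, 0.338, 0.001]
wrist_force: [1.4, -0.7, 0.8]
width: 0.0255
```

```bash
python3 - <<'E'
from cage import *
s=manip.sense();print(s["t"],s["position"],np.degrees(yaw()),s["q"])
to([(.359,.063,.40,999),(.258,.256,.40,132.5),(.337,.293,.30,132.5)])
E
```

```text
36.5167 [ 0.32343494 -0.15077107  0.40087562] 39.526576302561395 [-6.57164043e-01 -5.06565262e-01  1.86582795e+00 -1.19865164e-03
  1.77819797e+00 -1.34728268e+00]
lin [ 0.1635 -0.1423  0.0009] yaw 0 rows 6
lin [ 0.0449 -0.2131  0.    ] yaw 1.519 rows 13
lin [ 0.0261 -0.0832  0.1   ] yaw -0.0 rows 4
```

Emit:
play_rows(
  linear=[
    [0.164,-0.142,0],
    [0.164,-0.142,0],
    [0.164,-0.142,0],
    [0.164,-0.142,0],
    [0.164,-0.142,0],
    [0.164,-0.142,0],
    [0.208,-0.355,0],
    [0.208,-0.355,0],
    [0.208,-0.355,0],
    [0.208,-0.355,0],
  ],
  yaw=[-0.12,-0.24,-0.36,-0.48,-0.6,-0.72,-0.84,-0.96,-1.08,-1.2],
  hand=[-0.4,-0.4,-0.4,-0.4,-0.4,-0.4,-0.4,-0.4,-0.4,-0.4],
)

```text
t: 37.35
position: [0.2865, 0.2107, 0.3988]
tcp_rot: [0.0, 0.586, 0.811, 0.0]
wrist_force: [1.3, 0.6, 0.3]
width: 0.0257
```

```bash
python3 - <<'E'
from cage import *
s=manip.sense();print(s["t"],s["position"],np.degrees(yaw()),s["q"])
to([(.27,.24,.40,132.5),(.337,.293,.28,132.5)])
E
```

```text
37.35 [0.28646076 0.21073504 0.3988228 ] 108.29193154936647 [ 4.11371456e-01 -5.07684627e-01  1.87028807e+00  2.44011162e-05
  1.77831222e+00 -1.47867424e+00]
lin [ 0.033  -0.0064 -0.0012] yaw -0.423 rows 4
lin [-0.0062  0.0852  0.12  ] yaw -0.0 rows 4
```

Emit:
play_rows(
  linear=[
    [0.033,0,0],
    [0.062,0.074,0.03],
    [0.062,0.074,0.06],
    [0.062,0.074,0.1],
    [0.062,0.074,0.119],
    [0.062,0.074,0.119],
    [0.062,0.074,0.119],
    [0.062,0.074,0.119],
    [0.062,0.074,0.119],
  ],
  yaw=[-0.12,-0.24,-0.36,-0.423,-0.423,-0.423,-0.423,-0.423,-0.423],
  hand=[-0.3,-0.3,-0.3,-0.3,-0.3,-0.3,-0.3,-0.3,-0.3],
)

```text
t: 38.1
position: [0.34, 0.2917, 0.2832]
tcp_rot: [0.001, 0.405, 0.914, 0.002]
wrist_force: [-0.4, -0.4, -0.3]
width: 0.0298
```

```bash
python3 - <<'E'
from cage import *
im,c=grab("wrist","w15");s=manip.sense();print(s["t"],s["position"],np.degrees(yaw()))
g=cv2.cvtColor(im,6);e=proj(c,[(.337,.293,.088)])[0];print("exp",e)
m=(g<85).astype(np.uint8);n,l,st,ce=cv2.connectedComponentsWithStats(m)
for i in range(1,n):
    if st[i,4]>300:
        r=cv2.minAreaRect(np.argwhere(l==i)[:,::-1].astype(np.float32));print(st[i],ce[i].round(1),np.round(r[0],1),np.round(r[1],1),round(r[2],1))
x,y=e.astype(int)
for v in range(y-60,y+64,8): print(v,[int(t) for t in g[v,x-40:x+40:3]])
E
```

```text
38.15 [0.34001824 0.29171256 0.28315261] 132.20966277657305
exp [325.772098   200.38069777]
[   0    0   87   28 2308] [41.7 12.9] [43.  13.5] [27. 86.] 90.0
[     0      0    640    480 154531] [418.2 277.5] [319.5 239.5] [479. 639.] 90.0
[ 317  150   17  102 1548] [325.  200.1] [325.2 200.5] [ 15.5 101.2] 0.9
140 [160, 141, 151, 163, 157, 151, 152, 153, 153, 136, 156, 157, 157, 158, 154, 154, 154, 155, 154, 165, 167, 138, 157, 161, 159, 155, 154]
148 [159, 146, 155, 163, 157, 152, 152, 153, 152, 131, 156, 156, 153, 156, 149, 151, 154, 155, 149, 165, 168, 145, 146, 161, 158, 155, 151]
156 [157, 142, 152, 162, 156, 148, 151, 151, 152, 131, 155, 98, 58, 60, 61, 61, 57, 152, 138, 154, 156, 150, 138, 146, 147, 143, 142]
164 [157, 139, 138, 163, 158, 151, 153, 153, 152, 129, 157, 77, 60, 65, 66, 64, 59, 153, 138, 166, 166, 153, 161, 160, 158, 155, 150]
172 [131, 134, 140, 144, 140, 136, 134, 135, 154, 128, 155, 79, 60, 64, 67, 64, 64, 153, 158, 165, 165, 152, 157, 155, 153, 150, 146]
180 [155, 146, 144, 163, 160, 152, 152, 154, 155, 139, 155, 62, 60, 65, 66, 61, 67, 152, 148, 168, 153, 1
[... 685 characters left out ...]
, 153, 147, 126]
228 [152, 153, 145, 163, 162, 153, 150, 146, 150, 161, 150, 53, 63, 65, 64, 58, 132, 155, 168, 167, 148, 144, 155, 155, 152, 145, 131]
236 [150, 138, 144, 155, 158, 147, 144, 138, 153, 149, 149, 55, 64, 66, 66, 57, 149, 151, 142, 150, 154, 149, 149, 137, 146, 145, 150]
244 [150, 145, 147, 163, 164, 154, 152, 142, 156, 150, 148, 53, 63, 65, 65, 58, 151, 146, 167, 167, 155, 156, 153, 154, 151, 142, 153]
252 [150, 149, 152, 149, 145, 145, 143, 142, 152, 150, 147, 119, 109, 110, 87, 102, 153, 141, 137, 135, 152, 127, 123, 128, 126, 121, 153]
260 [150, 139, 147, 162, 165, 155, 152, 148, 145, 150, 149, 151, 152, 150, 154, 151, 154, 160, 167, 147, 155, 157, 153, 153, 152, 127, 159]
```

```bash
python3 - <<'E'
from cage import *
im,c=load("w15");g=cv2.cvtColor(im,6)
m=(g<85).astype(np.uint8);n,l,st,ce=cv2.connectedComponentsWithStats(m);i=[k for k in range(1,n) if 1000<st[k,4]<2200 and st[k,0]>300][0]
pts=[(np.nonzero(l[r]==i)[0].mean(),r) for r in range(158,246)]
f=np.polyfit([p[1] for p in pts],[p[0] for p in pts],1);q=[(np.polyval(f,r),r) for r in(150,251)]
T=onz(c,q,.088)[:,:2];d=T[0]-T[1];mid=T.mean(0);print(q,T,np.linalg.norm(d),np.degrees(np.arctan2(d[1],d[0])),mid)
s=manip.sense();print(s["position"],np.degrees(yaw()))
h=np.degrees(np.arctan2(d[1],d[0]))
to([(*mid,.28,h-90 if 1 else 0),(*mid,.064,h-90)])
E
```

```text
[(np.float64(326.14047145222077), 150), (np.float64(323.859246768342), 251)] [[0.30504521 0.26426745]
 [0.37282645 0.32334258]] 0.08991200331233866 -138.92603704438363 [0.33893583 0.29380501]
[0.34001824 0.29171256 0.28315261] 132.20966277657305
lin [0.0023 0.0006 0.0032] yaw 0.02 rows 1
lin [0.    0.    0.216] yaw -0.0 rows 6
```

Emit:
play_rows(
  linear=[
    [0.002,0.001,0.02],
    [0.002,0.001,0.06],
    [0.002,0.001,0.1],
    [0.002,0.001,0.14],
    [0.002,0.001,0.18],
    [0.002,0.001,0.205],
    [0.002,0.001,0.219],
    [0.002,0.001,0.219],
    [0.002,0.001,0.219],
  ],
  yaw=[0.02,0.02,0.02,0.02,0.02,0.02,0.02,0.02,0.02],
  hand=[-0.3,-0.3,-0.3,-0.3,-0.3,-0.3,-0.3,-0.3,-0.3],
)

```text
t: 38.9
position: [0.3391, 0.2937, 0.0622]
tcp_rot: [0.0, 0.414, 0.91, 0.0]
wrist_force: [0.1, 0.2, 1.1]
width: 0.0297
```

Emit:
play_rows(
  linear=[
    [0,0,0],
    [0,0,0],
    [0,0,0],
    [0,0,0],
    [0,0,0],
    [0,0,0],
    [0,0,0],
  ],
  yaw=[0,0,0,0,0,0,0],
  hand=[-0.9,-0.9,-0.9,-0.9,-0.9,-0.9,-0.9],
  newtons=90,
)

```text
t: 39.48
position: [0.3402, 0.2946, 0.0638]
tcp_rot: [0.001, 0.414, 0.91, 0.002]
wrist_force: [-1.5, -1.1, 6.6]
width: 0.0122
```

```bash
python3 - <<'E'
from cage import *
s=manip.sense();print(s["t"],s["position"],np.degrees(yaw()),s["width"],s["wrist_force"])
to([(.339,.294,.40,999),(.275,.238,.40,999)])
E
```

```text
39.4833 [0.34022214 0.29455748 0.0637516 ] 131.09039731793897 0.01216238163301159 [-1.52797949 -1.09225483  6.61669634]
lin [ 0.0004 -0.0013 -0.3362] yaw 0 rows 9
lin [-0.0001 -0.085   0.    ] yaw 0 rows 3
```

Emit:
play_rows(
  linear=[
    [0,0,-0.015],
    [0,0,-0.04],
    [0,0,-0.08],
    [0,0,-0.12],
    [0,0,-0.16],
    [0,0,-0.2],
    [0,0,-0.24],
    [0,0,-0.28],
    [0,0,-0.32],
    [0,0,-0.36],
  ],
  yaw=[0,0,0,0,0,0,0,0,0,0],
  hand=[-0.9,-0.9,-0.9,-0.9,-0.9,-0.9,-0.9,-0.9,-0.9,-0.9],
)

```text
t: 40.32
position: [0.3375, 0.293, 0.424]
tcp_rot: [0.001, 0.414, 0.91, 0.001]
wrist_force: [0.5, 0.8, -3.4]
width: 0.0125
```

Emit:
play_rows(
  linear=[
    [0,-0.04,-0.03],
    [0,-0.08,-0.06],
    [0,-0.085,-0.06],
    [0,-0.085,-0.06],
    [0,-0.085,-0.06],
    [0,-0.085,-0.06],
  ],
  yaw=[0.06,0.12,0.24,0.36,0.48,0.6],
  hand=[-0.9,-0.9,-0.9,-0.9,-0.9,-0.9],
)

```text
t: 40.82
position: [0.2735, 0.2371, 0.4825]
tcp_rot: [0.001, 0.667, 0.745, 0.002]
wrist_force: [0.2, -0.9, -3.2]
width: 0.0123
```

```bash
python3 - <<'E'
from cage import *
s=manip.sense();print(s["t"],s["position"],np.degrees(yaw()),s["width"],s["wrist_force"],s["q"])
to([(.359,.063,.48,999),(.331,-.154,.48,999)])
E
```

```text
40.8167 [0.27353797 0.23707605 0.48249149] 96.36488639952042 0.012257768719970811 [ 0.24546677 -0.92927583 -3.19517984] [ 4.95281707e-01 -4.55388471e-01  1.68171445e+00 -6.10878681e-05
  1.91181807e+00 -1.18662138e+00]
lin [-0.1825  0.0656  0.0025] yaw 0 rows 5
lin [-0.2126 -0.0519  0.    ] yaw 0 rows 6
```

Emit:
play_rows(
  linear=[
    [-0.183,0.066,0],
    [-0.183,0.066,0],
    [-0.183,0.066,0],
    [-0.183,0.066,0],
    [-0.183,0.066,0],
    [-0.183,0.066,0],
    [-0.395,0.014,0],
    [-0.395,0.014,0],
    [-0.395,0.014,0],
    [-0.395,0.014,0],
  ],
  yaw=[0.12,0.24,0.36,0.48,0.6,0.72,0.84,0.96,1.08,1.2],
  hand=[-0.9,-0.9,-0.9,-0.9,-0.9,-0.9,-0.9,-0.9,-0.9,-0.9],
)

```text
t: 41.65
position: [0.3395, -0.103, 0.482]
tcp_rot: [0.001, 0.971, 0.24, 0.001]
wrist_force: [1.0, 0.2, -2.8]
width: 0.0123
```

```bash
python3 - <<'E'
from cage import *
s=manip.sense();print(s["t"],s["position"],np.degrees(yaw()),s["width"],s["wrist_force"],s["q"])
h=W(O,PS,(-27-22,0,0))[0];print(h)
to([(.34,-.154,.48,-15.75),(h[0],h[1],.40,-15.75),(h[0],h[1],.20,-15.75)])
E
```

```text
41.65 [ 0.33952728 -0.10299265  0.48195065] 27.719515154066542 0.01230679272253234 [ 0.97671976  0.17969957 -2.82182909] [-5.17993226e-01 -4.72621088e-01  1.69400329e+00  9.94138807e-05
  1.91779173e+00 -1.00175474e+00]
[ 0.55893894 -0.24905894  0.        ]
lin [-0.0233  0.0454  0.002 ] yaw 0.759 rows 7
lin [0.2365 0.0321 0.08  ] yaw -0.0 rows 7
lin [0.  0.  0.2] yaw -0.0 rows 5
```

Emit:
play_rows(
  linear=[
    [-0.023,0.045,0],
    [-0.023,0.045,0],
    [-0.023,0.045,0],
    [-0.023,0.045,0],
    [-0.023,0.045,0],
    [-0.023,0.045,0],
    [-0.023,0.045,0],
    [-0.023,0.045,0],
  ],
  yaw=[0.12,0.24,0.36,0.48,0.6,0.72,0.759,0.759],
  hand=[-0.9,-0.9,-0.9,-0.9,-0.9,-0.9,-0.9,-0.9],
)

```text
t: 42.32
position: [0.341, -0.1523, 0.4817]
tcp_rot: [0.0, 0.991, -0.136, 0.001]
wrist_force: [-0.5, -0.6, -3.4]
width: 0.012
```

Emit:
play_rows(
  linear=[
    [0.239,0.032,0.0],
    [0.239,0.032,0.0],
    [0.239,0.032,0.02],
    [0.239,0.032,0.05],
    [0.239,0.032,0.08],
    [0.239,0.032,0.08],
    [0.239,0.032,0.08],
    [0.239,0.032,0.08],
    [0.239,0.032,0.08],
  ],
  yaw=[0,0,0,0,0,0,0,0,0],
  hand=[-0.9,-0.9,-0.9,-0.9,-0.9,-0.9,-0.9,-0.9,-0.9],
)

```text
t: 43.07
position: [0.5628, -0.247, 0.4]
tcp_rot: [-0.001, 0.991, -0.134, -0.001]
wrist_force: [-0.1, -0.6, -2.6]
width: 0.0123
```

Emit:
play_rows(
  linear=[
    [0,0,0.04],
    [0,0,0.08],
    [0,0,0.12],
    [0,0,0.16],
    [0,0,0.2],
    [0,0,0.2],
    [0,0,0.2],
    [0,0,0.2],
  ],
  yaw=[0,0,0,0,0,0,0,0],
  hand=[-0.9,-0.9,-0.9,-0.9,-0.9,-0.9,-0.9,-0.9],
)

```text
t: 43.73
position: [0.5646, -0.2482, 0.2057]
tcp_rot: [0.001, 0.991, -0.135, 0.003]
wrist_force: [1.0, 0.5, -2.0]
width: 0.0121
```

```bash
python3 - <<'E'
from cage import *
s=manip.sense();print(s["t"],s["position"],np.degrees(yaw()),s["width"],s["wrist_force"])
d=np.array(s["position"])[:2]-O;print("tcp in cage",d@gx*1000,d@gyv*1000)
im,c=grab("wrist","w16")
im,c=grab("side","s1");im,c=grab("top","t1")
h=W(O,PS,(-27-19,0,0))[0];to([(h[0],h[1],.20,-15.75),(h[0],h[1],.1248,-15.75)])
E
```

```text
43.7333 [ 0.56457241 -0.24824485  0.20566172] -15.508600604280499 0.012130493460087283 [ 0.98238257  0.51136131 -1.98243279]
tcp in cage -43.79901212580111 2.3126791603434094
lin [-0.0028  0.0022  0.0059] yaw 0.004 rows 1
lin [0.     0.     0.0752] yaw -0.0 rows 2
```

Emit:
play_rows(
  linear=[
    [-0.003,0.002,0.0],
    [-0.003,0.002,0.03],
    [-0.003,0.002,0.06],
    [-0.003,0.002,0.072],
    [-0.003,0.002,0.075],
    [-0.003,0.002,0.078],
    [-0.003,0.002,0.08],
    [-0.003,0.002,0.08],
  ],
  yaw=[0,0,0,0,0,0,0,0],
  hand=[-0.9,-0.9,-0.9,-0.9,-0.9,-0.9,-0.9,-0.9],
)

```text
t: 44.55
position: [0.5605, -0.2488, 0.1238]
tcp_rot: [0.0, 0.991, -0.135, 0.001]
wrist_force: [-2.7, 1.9, 3.7]
width: 0.012
```

```bash
python3 - <<'E'
from cage import *
s=manip.sense();print(s["t"],s["position"],np.degrees(yaw()),s["width"],s["wrist_force"],s["moment"])
d=np.array(s["position"])[:2]-O;print("tcp in cage",d@gx*1000,d@gyv*1000)
E
```

```text
44.55 [ 0.56051486 -0.24879449  0.12378324] -15.511109274050654 0.012019615409017848 [-2.71981745  1.91646467  3.74429272] [ 0.49641766  0.92234333 -0.04346579]
tcp in cage -47.55502598516356 0.6822852642757561
```

Emit:
play_rows(
  linear=[
    [0,0,0],
    [0,0,0],
    [0,0,0],
    [0,0,0],
    [0,0,0],
    [0,0,0],
  ],
  yaw=[0,0,0,0,0,0],
  hand=[-0.35,-0.35,-0.35,-0.35,-0.35,-0.35],
  newtons=40,
)

```text
t: 45.05
position: [0.5598, -0.2485, 0.1211]
tcp_rot: [0.0, 0.991, -0.135, 0.0]
wrist_force: [0.8, -0.1, -0.1]
width: 0.028
```

```bash
python3 - <<'E'
from cage import *
s=manip.sense();print(s["t"],s["position"],s["width"],s["wrist_force"])
im,c=grab("wrist","w17")
sd,cs=grab("side","s2");p=proj(cs,W(O,PS,[(0,0,94),(90,0,112)]));print(p)
x,y=p[0].astype(int)
a=cv2.resize(sd[y-75:y+75,x-60:x+70],None,fx=3,fy=3,interpolation=cv2.INTER_CUBIC)
b=cv2.resize(im,(533,400));h=np.zeros((450,390+410,3),np.uint8);h[:a.shape[0],:a.shape[1]]=a;b=cv2.resize(im,(410,308));h[:308,390:]=b
cv2.imwrite("pics/v16.png",h);print(proj(c,W(O,PS,[(64,100,112),(92,100,112),(84,126,94),(-84,126,94)])).round(0).tolist())
E
```

```text
45.05 [ 0.55977112 -0.24851708  0.12113511] 0.02795394696823676 [ 0.78419789 -0.1085357  -0.1005054 ]
[[350.07151955 295.70974782]
 [377.89292622 299.5048373 ]]
[[636.0, 63.0], [709.0, 66.0], [666.0, -4.0], [228.0, -12.0]]
```

View pics/v16.png

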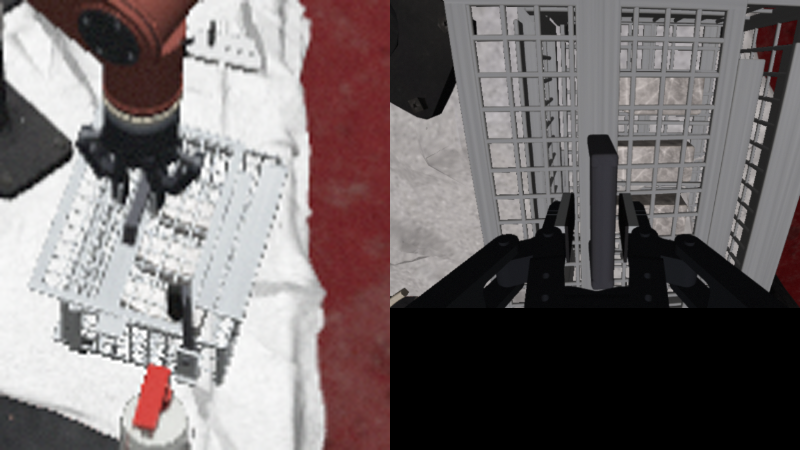

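Emit:
play_rows(
  linear=[
    [0,0,0.003],
    [0,0,0.006],
    [0.002,0,0.006],
    [0.004,0,0.006],
    [0.006,0,0.006],
    [0.008,0,0.006],
    [0.01,0,0.006],
    [0.012,0,0.006],
    [0.012,0,0.006],
  ],
  yaw=[0,0,0,0,0,0,0,0,0],
  hand=[-0.5,-0.5,-0.5,-0.5,-0.5,-0.5,-0.5,-0.5,-0.5],
)

```text
t: 45.9
position: [0.5715, -0.2517, 0.1149]
tcp_rot: [-0.0, 0.991, -0.135, 0.0]
wrist_force: [-0.1, -0.2, -1.0]
width: 0.021
```

```bash
cat > hm.py <<'E'
from cage import *
def hm(n):
    im,c=grab("wrist",n);s=manip.sense();d=np.array(s["position"])[:2]-O
    print(s["t"],"tcp cage",np.round([d@gx*1000,d@gyv*1000],1),"z",round(s["position"][2],4),"w",round(s["width"],4),"F",np.round(s["wrist_force"],1))
    g=cv2.cvtColor(im,6)
    # handle end (+y leg top), dark; near rows 200-260
    for r in(225,240,255,270):
        x=np.nonzero(g[r,290:380]<90)[0]+290;print(r,(x.min(),x.max()) if len(x) else None,end=" ")
    col=g[190:300,328];print("handle top edge row",190+int(np.argmax(col<90)))
    return im,c
E
python3 -c "
from hm import *
im,c=hm('w18')
im7,c7=load('w17');g=cv2.cvtColor(im7,6)
for r in(225,240,255,270):
    x=np.nonzero(g[r,290:380]<90)[0]+290;print(r,x.min() if len(x) else 0,x.max() if len(x) else 0)
"
```

```text
45.95 tcp cage [-36.3   0.9] z 0.1149 w 0.0214 F [-0.2 -1.1  0.6]
225 (np.int64(290), np.int64(379)) 240 (np.int64(290), np.int64(332)) 255 (np.int64(291), np.int64(335)) 270 (np.int64(291), np.int64(334)) handle top edge row 226
225 309 379
240 311 354
255 291 355
270 312 354
```

Emit:
play_rows(
  linear=[
    [0.002,0,0],
    [0.004,0,0],
    [0.006,0,0],
    [0.008,0,0],
    [0.01,0,0],
    [0.01,0,0],
  ],
  yaw=[0,0,0,0,0,0],
  hand=[-0.5,-0.5,-0.5,-0.5,-0.5,-0.5],
)

```text
t: 46.45
position: [0.5813, -0.2545, 0.1151]
tcp_rot: [0.0, 0.991, -0.135, 0.0]
wrist_force: [-0.0, 0.3, -0.6]
width: 0.0217
```

```bash
python3 -c "
from hm import *
im,c=hm('w19')"
```

```text
46.5 tcp cage [-26.    0.9] z 0.1151 w 0.021 F [-0.  -1.3 -0.9]
225 (np.int64(293), np.int64(379)) 240 (np.int64(290), np.int64(331)) 255 (np.int64(290), np.int64(331)) 270 (np.int64(291), np.int64(331)) handle top edge row 210
```

Emit:
play_rows(
  linear=[
    [0.001,0,0],
    [0.003,0,0],
    [0.003,0,0],
    [0.003,0,0],
  ],
  yaw=[0,0,0,0],
  hand=[-0.5,-0.5,-0.5,-0.5],
)

```text
t: 46.83
position: [0.5839, -0.2552, 0.1151]
tcp_rot: [0.0, 0.991, -0.135, 0.0]
wrist_force: [-1.0, 0.7, -0.3]
width: 0.0213
```

Emit:
play_rows(
  linear=[
    [0,0,-0.02],
    [0,0,-0.05],
    [0,0,-0.09],
    [0,0,-0.13],
    [0,0,-0.17],
    [0,0,-0.2],
    [0,0,-0.2],
    [0,0,-0.2],
    [0,0,-0.2],
  ],
  yaw=[0,0,0,0,0,0,0,0,0],
  hand=[-0.4,-0.4,-0.4,-0.4,-0.4,-0.4,-0.4,-0.4,-0.4],
)

```text
t: 47.58
position: [0.5837, -0.255, 0.3144]
tcp_rot: [-0.0, 0.991, -0.135, 0.0]
wrist_force: [0.1, -0.5, -0.8]
width: 0.0258
```

```bash
python3 - <<'E'
from cage import *
im,c=grab("wrist","w20");s=manip.sense();d=np.array(s["position"])[:2]-O
print(s["t"],d@gx*1000,d@gyv*1000,s["position"][2])
g=cv2.cvtColor(im,6);G=cv2.cvtColor(im,cv2.COLOR_BGR2HSV)
e=proj(c,W(O,PS,[(-27,0,138),(-27,43,138),(-27,-43,138),(-110,128,98),(-110,-128,98),(60,128,98),(78,90,98),(64,100,112)]));print(e.round(1).tolist())
x,y=e[0].astype(int)
m=(g<85).astype(np.uint8);n,l,st,ce=cv2.connectedComponentsWithStats(m)
for i in range(1,n):
    if st[i,4]>500: print(st[i],ce[i].round(1))
def prow(p,q,n=21):  # profile along image line
    t=np.linspace(0,1,n);P=np.array(p)[None]*(1-t[:,None])+np.array(q)[None]*t[:,None];return [int(g[int(b),int(a)]) if 0<=a<640 and 0<=b<480 else -1 for a,b in P]
for yy in(100,60,20): # across front edge x -125..-90 and back edge at 40..100
    print(yy,"front",prow(*proj(c,W(O,PS,[(-125,yy,98),(-95,yy,98)])),31)); print("   back",prow(*proj(c,W(O,PS,[(45,yy,98),(75,yy,98)])),31))
for xx in(-60,20): print(xx,"+y edge",prow(*proj(c,W(O,PS,[(xx,110,98),(xx,140,98)])),31))
E
```

```text
47.6333 -24.033582933753685 1.0852463367543665 0.3132269257927935
[[317.6, 210.7], [317.6, 158.1], [317.6, 259.1], [217.3, 47.5], [237.1, 321.1], [423.8, 48.3], [441.3, 97.0], [430.1, 83.7]]
[    0     0   193   150 17898] [97.3 66.9]
[     0      0    640    480 149389] [405.6 309.5]
[ 310  152   16  107 1677] [317.6 204.4]
100 front [201, 199, 199, 201, 200, 201, 200, 197, 194, 194, 195, 199, 196, 194, 189, 186, 170, 158, 154, 156, 158, 162, 158, 157, 158, 160, 162, 155, 157, 160, 161]
   back [153, 154, 154, 152, 157, 158, 156, 153, 159, 161, 159, 158, 157, 158, 160, 131, 116, 152, 155, 152, 173, 145, 153, 161, 184, 182, 174, 170, 155, 146, 135]
60 front [205, 208, 205, 202, 198, 198, 200, 209, 208, 205, 202, 199, 197, 195, 194, 193, 166, 160, 156, 154, 160, 163, 161, 156, 158, 158, 162, 156, 158, 157, 158]
   back [159, 159, 158, 157, 158, 159, 156, 155, 159, 164, 163, 159, 157, 161, 158, 123, 147, 162, 163, 160, 158, 134, 110, 153, 163, 164, 167, 165, 165, 167, 167]
20 front [194, 197, 205, 206, 206, 206, 201, 192, 184, 185, 190, 192, 200, 204, 204, 192, 144, 156, 155, 153, 156, 160, 161, 155, 156, 157, 158, 153, 158, 157, 158]
   back [158, 157, 158, 156, 152, 156, 154, 154, 159, 163, 165, 158, 157, 156, 158, 140, 150, 161, 160, 158, 156, 128, 119, 147, 159, 163, 164, 163, 162, 163, 163]
-60 +y edge [147, 145, 145, 145, 148, 145, 152, 158, 159, 158, 158, 162, 162, 158, 157, 158, 156, 166, 196, 193, 193, 193, 197, 197, 196, 196, 196, 195, 201, 204, 205]
20 +y edge [189, 185, 178, 129, 137, 155, 128, 141, 160, 159, 157, 157, 158, 156, 157, 159, 160, 163, 200, 207, 204, 203, 201, 202, 202, 201, 201, 202, 202, 201, 198]
```

Emit:
play_rows(
  linear=[
    [-0.003,0,0.03],
    [-0.003,0,0.07],
    [-0.003,0,0.11],
    [-0.003,0,0.14],
    [-0.003,0,0.16],
    [-0.003,0,0.168],
    [-0.003,0,0.172],
    [-0.003,0,0.176],
    [-0.003,0,0.178],
    [-0.003,0,0.178],
  ],
  yaw=[0,0,0,0,0,0,0,0,0,0],
  hand=[-1,-1,-1,-1,-1,-1,-1,-1,-1,-1],
)

```text
t: 48.47
position: [0.5816, -0.2548, 0.1385]
tcp_rot: [0.0, 0.991, -0.135, 0.001]
wrist_force: [-0.1, 0.1, 0.6]
width: 0.0
```

```bash
python3 - <<'E'
from cage import *
s=manip.sense();print(s["t"],s["position"],s["wrist_force"],s["width"])
g=W(O,PS,(50-135*np.cos(1.5),-172,0))[0];print("lever grip",g)
to([(.5813,-.2543,.33,74.25),(g[0],g[1],.33,74.25),(g[0],g[1],.226,74.25)])
E
```

```text
48.4667 [ 0.58164956 -0.25476281  0.13854432] [-0.11987458  0.13038103  0.60902918] 2.6609568168636185e-05
lever grip [ 0.59834326 -0.43888172  0.        ]
lin [-0.0005 -0.0004 -0.1915] yaw -1.567 rows 13
lin [-0.173   0.0665  0.    ] yaw 0.0 rows 5
lin [0.    0.    0.104] yaw -0.0 rows 3
```

Emit:
play_rows(
  linear=[
    [0,0,0.001],
    [0,0,0.002],
    [0,0,0.003],
    [0,0,0.004],
    [0,0,0.004],
    [0,0,0.004],
  ],
  yaw=[0,0,0,0,0,0],
  hand=[-1,-1,-1,-1,-1,-1],
)

```text
t: 48.97
position: [0.5821, -0.255, 0.138]
tcp_rot: [0.001, 0.991, -0.135, 0.002]
wrist_force: [-7.3, 4.0, 18.3]
width: -0.0001
```

Emit:
play_rows(
  linear=[
    [0,0,-0.04],
    [0,0,-0.08],
    [0,0,-0.12],
    [0,0,-0.16],
    [0,0,-0.2],
    [0,0,-0.2],
    [0,0,-0.2],
    [0,0,-0.2],
    [0,0,-0.2],
    [0,0,-0.2],
  ],
  yaw=[-0.12,-0.24,-0.36,-0.48,-0.6,-0.72,-0.84,-0.96,-1.08,-1.2],
  hand=[-0.18,-0.18,-0.18,-0.18,-0.18,-0.18,-0.18,-0.18,-0.18,-0.18],
)

```text
t: 49.8
position: [0.5812, -0.2545, 0.3343]
tcp_rot: [0.001, 0.893, 0.451, 0.001]
wrist_force: [0.2, -0.5, 0.8]
width: 0.0355
```

Emit:
play_rows(
  linear=[
    [0,0,0],
    [0,0,0],
    [0,0,0],
    [0,0,0],
    [0,0,0],
  ],
  yaw=[-0.12,-0.24,-0.366,-0.366,-0.366],
  hand=[-0.18,-0.18,-0.18,-0.18,-0.18],
)

```text
t: 50.22
position: [0.5811, -0.2544, 0.3339]
tcp_rot: [0.001, 0.799, 0.602, 0.0]
wrist_force: [0.6, 0.1, 0.1]
width: 0.0353
```

```bash
python3 - <<'E'
from cage import *
s=manip.sense();print(s["t"],s["position"],np.degrees(yaw()))
g=W(O,PS,(50-135*np.cos(1.5),-172,0))[0]
to([(g[0],g[1],.33,74.25),(g[0],g[1],.226,74.25)])
for t in np.linspace(1.35,0,10): print([0,round(.135*(np.cos(1.5)-np.cos(t)),3),round(.135*(np.sin(1.5)-np.sin(t)),3)])
E
```

```text
50.2167 [ 0.58106009 -0.25440238  0.33389327] 73.99073991437437
lin [-0.1726  0.0675  0.0039] yaw -0.005 rows 5
lin [0.    0.    0.104] yaw -0.0 rows 3
[0, np.float64(-0.02), np.float64(0.003)]
[0, np.float64(-0.039), np.float64(0.009)]
[0, np.float64(-0.058), np.float64(0.018)]
[0, np.float64(-0.074), np.float64(0.029)]
[0, np.float64(-0.089), np.float64(0.043)]
[0, np.float64(-0.102), np.float64(0.058)]
[0, np.float64(-0.112), np.float64(0.076)]
[0, np.float64(-0.119), np.float64(0.095)]
[0, np.float64(-0.124), np.float64(0.114)]
[0, np.float64(-0.125), np.float64(0.135)]
```

Emit:
play_rows(
  linear=[
    [-0.173,0.067,0.004],
    [-0.173,0.067,0.004],
    [-0.173,0.067,0.004],
    [-0.173,0.067,0.004],
    [-0.173,0.067,0.004],
    [-0.173,0.067,0.004],
    [-0.173,0.067,0.004],
    [-0.173,0.067,0.04],
    [-0.173,0.067,0.08],
    [-0.173,0.067,0.108],
  ],
  yaw=[0,0,0,0,0,0,0,0,0,0],
  hand=[-0.18,-0.18,-0.18,-0.18,-0.18,-0.18,-0.18,-0.18,-0.18,-0.18],
)

```text
t: 51.05
position: [0.5983, -0.4367, 0.2232]
tcp_rot: [-0.0, 0.798, 0.603, 0.0]
wrist_force: [0.4, -0.1, -1.4]
width: 0.035
```

Emit:
play_rows(
  linear=[
    [0,0,0],
    [0,0,0],
    [0,0,0],
    [0,0,0],
    [0,0,0],
    [0,0,0],
    [0,0,0],
    [0,0,0],
  ],
  yaw=[0,0,0,0,0,0,0,0],
  hand=[-0.18,-0.18,-0.9,-0.9,-0.9,-0.9,-0.9,-0.9],
  newtons=30,
)

```text
t: 51.72
position: [0.5995, -0.4405, 0.2296]
tcp_rot: [0.003, 0.798, 0.603, 0.001]
wrist_force: [0.2, -0.5, 8.0]
width: 0.0112
```

Gripped the lever (11 mm). Fold it down along the arc.

Emit:
play_rows(
  linear=[
    [0,-0.02,0.003],
    [0,-0.039,0.009],
    [0,-0.058,0.018],
    [0,-0.074,0.029],
    [0,-0.089,0.043],
    [0,-0.102,0.058],
    [0,-0.112,0.076],
    [0,-0.119,0.095],
    [0,-0.124,0.114],
    [0,-0.125,0.13],
  ],
  yaw=[0,0,0,0,0,0,0,0,0,0],
  hand=[-0.9,-0.9,-0.9,-0.9,-0.9,-0.9,-0.9,-0.9,-0.9,-0.9],
)

```text
t: 52.55
position: [0.4769, -0.4052, 0.0959]
tcp_rot: [0.0, 0.798, 0.603, -0.0]
wrist_force: [-4.2, 1.2, 2.2]
width: 0.0116
```

Emit:
play_rows(
  linear=[
    [0,0,0.004],
    [0,0,0.007],
    [0,0,0.01],
    [0,0,0.01],
    [0,0,0.01],
  ],
  yaw=[0,0,0,0,0],
  hand=[-0.9,-0.9,-0.9,-0.9,-0.9],
)

```text
t: 52.97
position: [0.4768, -0.4053, 0.0897]
tcp_rot: [-0.001, 0.798, 0.603, -0.001]
wrist_force: [-17.2, 9.2, 23.8]
width: 0.011
```

```bash
python3 - <<'E'
from cage import *
s=manip.sense();print(s["t"],s["position"],s["wrist_force"],s["width"]);d=np.array(s["position"])[:2]-O;print(d@gx*1000,d@gyv*1000)
E
```

```text
52.9667 [ 0.47682101 -0.40532497  0.08971451] [-17.2242251    9.15698807  23.83795085] 0.010953582715711166
-85.61790360713927 -172.689189634535
```

Emit:
play_rows(
  linear=[
    [0,0,0],
    [0,0,0],
    [0,0,0],
    [0,0,0],
    [0,0,-0.03],
    [0,0,-0.05],
    [0,0,-0.05],
    [0,0,-0.05],
    [0,0,-0.05],
    [0,0,-0.05],
  ],
  yaw=[0,0,0,0,0,0,0,0,0,0],
  hand=[-0.4,-0.4,-0.4,-0.4,-0.4,-0.4,-1,-1,-1,-1],
)

```text
t: 53.8
position: [0.4773, -0.4042, 0.1333]
tcp_rot: [-0.001, 0.798, 0.603, -0.0]
wrist_force: [-0.6, -0.3, 0.3]
width: 0.0005
```

Emit:
play_rows(
  linear=[
    [0,0,0],
    [0,0,0.01],
    [0,0,0.018],
    [0,0,0.022],
    [0,0,0.026],
    [0,0,0.026],
  ],
  yaw=[0,0,0,0,0,0],
  hand=[-1,-1,-1,-1,-1,-1],
)

```text
t: 54.3
position: [0.4771, -0.4043, 0.1111]
tcp_rot: [-0.002, 0.797, 0.603, -0.0]
wrist_force: [-9.6, 7.0, 20.2]
width: 0.0003
```

Emit:
play_rows(
  linear=[
    [0,0,-0.04],
    [0,0,-0.08],
    [0,0,-0.12],
    [0,0,-0.16],
    [0,0,-0.2],
    [0.16,0,-0.24],
    [0.16,0,-0.25],
    [0.16,0,-0.25],
    [0.16,0,-0.25],
    [0.16,0,-0.25],
  ],
  yaw=[0,0,0,0,0,0,0,0,0,0],
  hand=[0.3,0.3,0.3,0.3,0.3,0.3,0.3,0.3,0.3,0.3],
)

```text
t: 55.13
position: [0.524, -0.2455, 0.362]
tcp_rot: [0.001, 0.796, 0.605, 0.002]
wrist_force: [0.5, -1.3, 0.6]
width: 0.0556
```

Emit:
play_rows(
  linear=[
    [0,0,0],
    [0,0,0],
    [0,0,0],
    [0,0,0],
  ],
  yaw=[0,0,0,0],
  hand=[0.3,0.3,0.3,0.3],
)

```text
t: 55.47
position: [0.5208, -0.2522, 0.3576]
tcp_rot: [-0.001, 0.798, 0.602, -0.0]
wrist_force: [0.4, 0.4, 0.5]
width: 0.0554
```

```bash
python3 - <<'E'
from cage import *
im,c=grab("wrist","w21");s=manip.sense();print(s["t"],s["position"],np.degrees(yaw()),s["wrist_force"])
g=cv2.cvtColor(im,6)
def prof(a,b,n=31):
    q=proj(c,W(O,PS,[a,b]));t=np.linspace(0,1,n)[:,None];P=q[0]*(1-t)+q[1]*t
    return [int(g[int(round(y)),int(round(x))]) if 0<=x<639.4 and 0<=y<479.4 else -1 for x,y in P]
for y in(-100,-40,40,100): print("front edge -125..-95",y,prof((-125,y,98),(-95,y,98)))
for x in(-60,20): print("sides",x,prof((x,140,98),(x,110,98)),prof((x,-140,98),(x,-110,98)))
print("ear y",prof((-22,-160,98),(-22,-130,98)));print("handle x",prof((-42,20,138),(-12,20,138)),"lever across y -187..-157",prof((-85,-187,111),(-85,-157,111)))
print("gate top x -110..-74 hidden; knuckle bore y 120..150",prof((-92,125,86),(-92,155,86)))
hs=cv2.cvtColor(grab("top","t2")[0],cv2.COLOR_BGR2HSV);m=cv2.inRange(hs,(0,180,120),(8,255,255))|cv2.inRange(hs,(174,180,120),(180,255,255));m[:,:490]=0;m[:170]=0;m[220:]=0;m[:,545:]=0
ys,xs=np.nonzero(m);print("bottle red",len(xs),xs.min(),xs.max(),ys.min(),ys.max())
E
```

```text
55.5167 [ 0.52084068 -0.25218591  0.35777104] 74.0849974282533 [-0.40645752  0.20541923 -0.44380859]
front edge -125..-95 -100 [203, 199, 197, 200, 200, 198, 169, 132, 137, 138, 128, 122, 157, 181, 142, 74, 109, 147, 152, 152, 153, 155, 156, 156, 154, 155, 155, 152, 153, 157, 156]
front edge -125..-95 -40 [192, 199, 205, 208, 206, 204, 174, 148, 157, 159, 160, 161, 158, 121, 67, 77, 128, 152, 151, 154, 160, 161, 160, 157, 156, 158, 158, 153, 154, 156, 156]
front edge -125..-95 40 [205, 204, 203, 201, 200, 198, 197, 193, 192, 194, 197, 195, 188, 139, 64, 77, 125, 153, 153, 156, 162, 165, 159, 155, 156, 160, 155, 153, 156, 155, 156]
front edge -125..-95 100 [188, 189, 199, 205, 205, 203, 202, 199, 192, 192, 197, 201, 198, 164, 73, 84, 134, 155, 154, 153, 158, 160, 159, 158, 157, 158, 159, 158, 157, 156, 156]
sides -60 [182, 182, 185, 190, 191, 191, 179, 137, 160, 201, 206, 204, 197, 161, 156, 158, 157, 161, 163, 156, 157, 158, 158, 157, 141, 108, 152, 140, 97, 100, 119] [190, 192, 194, 199, 200, 196, 191, 189, 187, 188, 192, 197, 194, 166, 158, 156, 156, 161, 163, 159, 156, 156, 157, 1
[... 342 characters left out ...]
 66, 60, 109]
ear y [200, 200, 199, 198, 197, 199, 199, 198, 189, 106, 71, 69, 67, 67, 67, 67, 64, 59, 33, 36, 96, 155, 161, 161, 161, 164, 163, 160, 160, 159, 158]
handle x [161, 158, 156, 148, 91, 34, 26, 35, 46, 55, 61, 64, 64, 66, 66, 67, 68, 69, 66, 64, 74, 146, 148, 134, 134, 140, 145, 147, 147, 150, 153] lever across y -187..-157 [34, 35, 32, 34, 34, 34, 35, 34, 47, 108, 156, 99, 35, 25, 24, 26, 25, 25, 25, 23, 21, 18, 16, 10, 30, 105, 141, 148, 153, 161, 169]
gate top x -110..-74 hidden; knuckle bore y 120..150 [162, 164, 159, 157, 162, 162, 152, 101, 40, 28, 33, 41, 57, 63, 63, 55, 42, 52, 95, 149, 154, 142, 133, 133, 170, 191, 194, 196, 195, 189, 185]
bottle red 218 508 534 190 202
```

```bash
python3 -c "
from h import *
print(manip.job_done(), manip.sense()['t'])"
```

```text
the job is handed in; nothing more can be done
the job is handed in; nothing more can be done
```

The bars are in the cage, the gate is hung and shut, the lid is on and the lever is folded down. I handed the job in at about 55 s of the 210 s. It returned no verdict, so what follows is from my own measurements.

**How it went:** All three bars lie one per lane on the cage floor. I swung the lever up first, then hung the gate by lining its upper knuckle up with the pin in the wrist camera. The tool cannot tilt, so I rested the lid's front rib on top of the gate and let the back drop. That tilted it about 5° by geometry (I did not measure the angle), less than the 10 to 20° described. I then pushed it back under the ledge until the front fell flat, and folded the lever over the ear.

**Last checks:**

| Item | Expected | Measured |
|---|---|---|
| Bars, cage x | within ±36 mm | -3 to -7 mm |
| Bars, cage y | -66, 0, 66 mm lane middles | -59, -2, 63 mm |
| Upper hinge pin, cage y | 138 mm | 138 mm (centred in the bore) |
| Lid handle top, pressed at 18 N | 138 mm | 138 mm |
| Lid front edge, cage x | -110 mm | about -110 mm at all four points checked |
| Lid sides, cage y | ±128 mm | about ±127 mm |
| Lever pad top, pressed at 20 N | 111.5 mm | 111.1 mm |

- **Bars:** these figures were taken after the gate was hung and before the lid went on. I did not measure them again.
- **Bottle:** it had not moved in the top camera.
- **Not measured:** the lip sits behind the ledge where I could not see it. I inferred its position from the handle and front edge.
- **Contacts on the way:** lowering the second and third bars met brief contact forces of up to about 20 N. Both bars still ended up flat.

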